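Close out a pickling batch at the jeweler's bench

TASK

Close out the pickling batch: first slide the blue pickle pot along the bench, without lifting or tipping it, from the warming plate until it stands wholly on the round cork rest. Then lift every rectangular basket off its hook on the drip rail and stand it upright on the floor of the wooden tray, and only when all of them are in the tray hang every round basket by its handle on the rail, each on a hook of its own. Leave the other tools undisturbed, and put right anything that gets knocked out of place meanwhile.

Things in the scene. Friction and masses are not known exactly. Their poses are not given: they have to be found in the camera images.
- pot: squat blue enamel pickle pot with its hinged lid shut (pot and lid are one piece here), 130 mm across the rim, base 120 mm across, 66 mm tall to the lid; a black upright round knob 21 mm across in the middle of the lid, from 66 to 106 mm. About 0.7 kg. Origin: centre of the underside, z up. It starts on the warming plate.
- warmer: round dark steel warming plate let in flush with the bench, 160 mm across. Origin: its centre, at bench height.
- rest: round cork rest let in flush with the bench, 160 mm across. Origin: its centre, at bench height.
- rail: fixed drip rail: 8 mm base plate, two posts, a 14 mm bar along y at height 165 mm, 40 mm behind (+x of) the hook seats; three brass hooks of 8 mm wire, 110 mm apart, pointing to -x: level 12 mm either side of the seat, free end turned up, its tip 28 mm on the -x side of the seat and its top 13 mm above it. Origin: on the bench under the middle seat.
- tray: shallow open wooden tray fixed on the bench, 136 mm (its x) by 270 mm (its y) outside, 22 mm high, walls 6 mm, floor about 6 mm thick. Origin: centre of the underside.
- hook_0 (a point): seat of the left (+y) hook: the top of the wire at the hook's lowest place, where a handle's bar hangs; 165 mm above the bench; axes as the rail's (hook points to -x).
- hook_1 (a point): seat of the middle hook: the top of the wire at the hook's lowest place, where a handle's bar hangs; 165 mm above the bench; axes as the rail's (hook points to -x).
- hook_2 (a point): seat of the right (-y) hook: the top of the wire at the hook's lowest place, where a handle's bar hangs; 165 mm above the bench; axes as the rail's (hook points to -x).
- rect_a: rectangular copper wire basket of bangles, 54 (x) by 82 (y) mm, rim 44 high; starts hanging on the rail. Rigid 6 mm wire handle arched in its y-z plane: legs from y = +-36 at the rim to a level top bar 48 long along y, underside 97 above the origin; on its middle a dark wooden grip block, 16 (x) by 26 (y), 101 to 154 above the origin. 160 g. Origin: centre of underside, z up. Can be absent.
- rect_b: rectangular copper wire basket of bangles, 54 (x) by 82 (y) mm, rim 44 high; starts hanging on the rail. Rigid 6 mm wire handle arched in its y-z plane: legs from y = +-36 at the rim to a level top bar 48 long along y, underside 97 above the origin; on its middle a dark wooden grip block, 16 (x) by 26 (y), 101 to 154 above the origin. 160 g. Origin: centre of underside, z up. Can be absent.
- rect_c: rectangular copper wire basket of bangles, 54 (x) by 82 (y) mm, rim 44 high; starts hanging on the rail. Rigid 6 mm wire handle arched in its y-z plane: legs from y = +-36 at the rim to a level top bar 48 long along y, underside 97 above the origin; on its middle a dark wooden grip block, 16 (x) by 26 (y), 101 to 154 above the origin. 160 g. Origin: centre of underside, z up. Can be absent.
- round_a: round copper wire basket of bangles, 76 mm across, rim 44 high; starts standing on the bench. Rigid 6 mm wire handle arched in its y-z plane: legs from y = +-36 at the rim to a level top bar 48 long along y, underside 97 above the origin; on its middle a dark wooden grip block, 16 (x) by 26 (y), 101 to 154 above the origin. 160 g. Origin: centre of underside, z up. Can be absent.
- round_a_eye (a point): middle of the underside of round_a's handle bar, 97 mm above its origin.
- round_b: round copper wire basket of bangles, 76 mm across, rim 44 high; starts standing on the bench. Rigid 6 mm wire handle arched in its y-z plane: legs from y = +-36 at the rim to a level top bar 48 long along y, underside 97 above the origin; on its middle a dark wooden grip block, 16 (x) by 26 (y), 101 to 154 above the origin. 160 g. Origin: centre of underside, z up. Can be absent.
- round_b_eye (a point): middle of the underside of round_b's handle bar, 97 mm above its origin.
- round_c: round copper wire basket of bangles, 76 mm across, rim 44 high; starts standing on the bench. Rigid 6 mm wire handle arched in its y-z plane: legs from y = +-36 at the rim to a level top bar 48 long along y, underside 97 above the origin; on its middle a dark wooden grip block, 16 (x) by 26 (y), 101 to 154 above the origin. 160 g. Origin: centre of underside, z up. Can be absent.
- round_c_eye (a point): middle of the underside of round_c's handle bar, 97 mm above its origin.
- dapping_block: bystander: brass dapping block, 64 mm cube, 2 kg. Origin: centre of the underside.
- punch: bystander: steel doming punch lying on the bench, 121 mm long along x, 16 mm thick. Origin: under its middle.
- vise: bystander: fixed small cast iron vise holding a silver bangle, about 120 by 90 mm, 165 mm tall. Origin: centre of its foot.
Not all that is in view belongs to the job. What is shaped like the rect_c but turquoise is not meant.

How it is judged:
On the way, in this order (a step that is already met when the one before it is completed fails the run):
1. the pot has been slid wholly onto the cork rest (horizontal distance between pot and rest below 0.02 m and height (world z) of pot below 0.005 m and angle between pot's own z axis and vertical below 0.05 rad), for 0.2 s.
2. every rectangular basket stands upright in the tray (z of rect_a in the frame of tray between -0.003 and 0.015 m and x of rect_a in the frame of tray between -0.06 and 0.06 m and y of rect_a in the frame of tray between -0.125 and 0.125 m and angle between each of rect_a, rect_b, rect_c's own z axis and vertical below 0.1 rad and z of rect_b in the frame of tray between -0.003 and 0.015 m and x of rect_b in the frame of tray between -0.06 and 0.06 m and y of rect_b in the frame of tray between -0.125 and 0.125 m and z of rect_c in the frame of tray between -0.003 and 0.015 m and x of rect_c in the frame of tray between -0.06 and 0.06 m and y of rect_c in the frame of tray between -0.125 and 0.125 m), for 0.2 s.
3. only then, the first round basket hangs on a hook ((((distance between round_a_eye and hook_0 below 0.025 m or distance between round_a_eye and hook_1 below 0.025 m or distance between round_a_eye and hook_2 below 0.025 m) and angle between round_a's own z axis and vertical below 0.3 rad) or ((distance between round_b_eye and hook_0 below 0.025 m or distance between round_b_eye and hook_1 below 0.025 m or distance between round_b_eye and hook_2 below 0.025 m) and angle between round_b's own z axis and vertical below 0.3 rad) or ((distance between round_c_eye and hook_0 below 0.025 m or distance between round_c_eye and hook_1 below 0.025 m or distance between round_c_eye and hook_2 below 0.025 m) and angle between round_c's own z axis and vertical below 0.3 rad))), for 0.2 s.
At the end, for the whole second after the job is handed in: Pot flat, within 20 mm of the cork rest's centre; every rectangular basket upright (0.1 rad) on the tray floor; every round basket hanging, middle of its handle bar within 25 mm of a hook seat, tilt under 0.3 rad; all at rest (under 0.05 m/s) (all of step 1 and all of step 2 and (distance between round_a_eye and hook_0 below 0.025 m or distance between round_a_eye and hook_1 below 0.025 m or distance between round_a_eye and hook_2 below 0.025 m) and angle between each of round_a, round_b, round_c's own z axis and vertical below 0.3 rad and (distance between round_b_eye and hook_0 below 0.025 m or distance between round_b_eye and hook_1 below 0.025 m or distance between round_b_eye and hook_2 below 0.025 m) and (distance between round_c_eye and hook_0 below 0.025 m or distance between round_c_eye and hook_1 below 0.025 m or distance between round_c_eye and hook_2 below 0.025 m) and linear speed of each of pot, rect_a, rect_b, rect_c, round_a, round_b, round_c below 0.05 m/s); the robot touches nothing.
It fails at once if the pot is lifted (over 15 mm) or tipped (over 0.3 rad) (height (world z) of pot above 0.015 m or angle between pot's own z axis and vertical above 0.3 rad).
It fails at once if a bystander tool is moved over 20 mm (distance of any of dapping_block, punch from where it was at the start of the episode above 0.02 m).
Of rect_a, rect_b, rect_c only 2 to 3 are there at a start; the rules pass over those that are not, and their reading is None.
Of round_a, round_b, round_c only 2 to 3 are there at a start; the rules pass over those that are not, and their reading is None.
At some moment in a run one of pot, round_a, round_b, round_c may be knocked a few centimetres aside while the robot is not near it.
It also fails if it takes over 210 s, if anything falls off the work surface, if the arm or the gripper's body presses on something with over 40 N, if the wrist force passes 120 N, or if a joint passes its speed limit or range.

ROBOT

A 7-joint arm with a two-finger parallel gripper is mounted at the origin on the work surface. World frame = base frame: x ahead of the robot, y to its left, z up, the work surface at z = 0. Lengths are in m, angles in rad, forces in N, time in s.
With the tool pointing down it reaches from about 0.4 to 0.85 m from the base axis. Payload 4.5 kg.
Tool frame: the origin (TCP) lies between the finger pads; the fingertips stand r.tip_reach ahead of it and the grasp point (between the pads) lies 3 mm ahead of it (r.tip_reach is the distance from the TCP to the fingertips, in m); z points along the fingers, y is the line along which they close (so a half turn about z gives the same grasp; the last joint's range is limited). The gripper opens to 88 mm and grips with 3 to 60 N. Pads are 18 mm wide; open, the fingers measure 123 mm over their backs; the gripper's body (75 mm by 187 mm) begins 45 mm behind the grasp point.
Start: joints at [-1.255, 0.689, -0.195, 1.565, 0.157, 0.902, -0.215], TCP at [0.174, 0.6, 0.261] pointing down, gripper open.
Joint ranges: [-3.01, 3.01], [-0.46, 2.08], [-1.47, 1.51], [0.13, 2.56], [-1, 4.14], [0.04, 2.09], [-2.66, 2.66]. Speed limits (rad/s): [2.57, 2.57, 3.14, 3.14, 3.14, 3.14, 3.14].

INTERFACE

Orientations are given as a unit quaternion [x, y, z, w].
In Python, from plant import r gives the robot as it stands.
- The arm moves only by the tool step_arm, never from a script. Its argument "motion" is a list of rows, each an object with "dp": the shift along the tool's x, y, z in mm, a list of three; "twist": the turn, a rotation vector about the tool's x, y, z in rad, a list of three; "hand": the opening, from -1 (shut) to 1 (fully open). In form: [{"dp": [dx, dy, dz], "twist": [rx, ry, rz], "hand": hand}, ...]. A call has 1 to 5 rows; each row is the pose to reach, as a shift and turn from the pose commanded when the call began, along the tool's axes at that moment; what a row does not reach only later rows make up. A row lasts 1/8 s, in which the tool goes at most 62.5 mm and 10.7 degrees, less where a joint would pass 70% of its speed; a pose out of reach is approached as far as the arm can. A call with a gripper value outside its range is refused whole. The fingers move at their own pace and stop on an object; "force" is the grip in N (left out, the last holds). Time passes only in rows, so rows that repeat a pose let the fingers close. It gives the time, the measured TCP pose, the force, the opening and the grip force at its end, in the units of the state.
- r.get_state(): the state, without advancing time (a new reading comes with each control period).
- r.snapshot(name): name is "scene" or "top"; returns a dict with "pixels" (384x512x3 uint8, red, green, blue), "depth" (384x512 float32, m along the optical axis (not along the pixel's ray), 0 where there is no reading), "fx", "fy", "cx", "cy" (pixels), "D" ([k1, k2, p1, p2, k3] as OpenCV has them; the pictures are not rectified), "xyz" and "orientation" of the camera in the world. Camera axes: x right, y down, z forward; pixel columns grow to the right and rows downward; lengths in m; the calibration is good to about 2 mm. A picture is of the moment at which its call begins.
- r.finish_job(): hands the job in; it is judged then, once.
Trained networks look in the newest picture that a camera, given by its name, has taken for a name from the list of things; names that differ only in an ending like _2 or _b are one class to them, and where a whole thing is asked for, a point or a joint stands for the part that bears it (a point fixed in the world has none). Each returns a list of dicts, best first, with "score" (0 to 1); they miss things now and then, are a little off and sometimes report something else, mostly with a low value. They report only what shows in the picture. A call takes as long as a camera call. They do not tell look-alikes from the thing itself.
- r.search_frame(camera, thing): "at" ([x, y, z] in m, in the coordinates of the camera as it stood for that picture, good to about 4 mm: the middle of the surface that is visible of it).
The state is a dict: "clock": time; "q": joint angles; "qd": joint speeds; "joint_torque": joint torques, N m; "tool_pos": TCP position; "eef_rot": TCP orientation; "contact_force": force on the tool from outside, world axes, zero at the start; "moment": the same for the moment, N m; "opening": opening from 0.0 (shut) to 1.0 (fully open); "finger_force": force on a finger pad.
Only numpy, scipy, OpenCV 4.12 (cv2) and the standard library are available. Lean on these libraries where they do the work, as an engineer would, in place of code of your own. Each camera call takes 0.05 s, during which the arm holds its last target. There are 200 camera calls.

## Working session

There is one attempt and no reset: what is moved stays moved. The work goes in short steps, Python scripts to look and compute and a tool call to move; the robot and the scene stay as the last step left them, time stands still between calls to the robot, and variables do not carry over. Pictures are saved under pics/ and viewed, at most 14 in all, crops included, and the job is handed in when it is done.

Besides the shell and the picture viewer there is one more tool, called after "Request:" in YAML: its name, and indented under it one key for each argument. step_arm: Moves the arm, as the interface text tells. Its arguments: {"type":"object","properties":{"motion":{"type":"array"},"force":{"type":"number"}},"required":["motion"]}

```bash
ls; mkdir -p pics; cat > h.py <<'E'
import numpy as np, cv2
from scipy.spatial.transform import Rotation as R
from plant import r
def snap(n,name=None):
    s=r.snapshot(n)
    if name: cv2.imwrite('pics/'+name, s['pixels'][:,:,::-1])
    return s
def cloud(s):
    h,w=s['depth'].shape
    K=np.array([[s['fx'],0,s['cx']],[0,s['fy'],s['cy']],[0,0,1.]])
    u,v=np.meshgrid(np.arange(w),np.arange(h))
    p=cv2.undistortPoints(np.stack([u,v],-1).reshape(-1,1,2).astype(float),K,np.array(s['D'],float)).reshape(h,w,2)
    d=s['depth'][...,None]
    c=np.concatenate([p*d,d],-1)
    W=c@R.from_quat(s['orientation']).as_matrix().T+np.array(s['xyz'])
    W[s['depth']==0]=np.nan
    return W
def toW(s,p): return R.from_quat(s['orientation']).apply(p)+np.array(s['xyz'])
def toPix(s,P):
    K=np.array([[s['fx'],0,s['cx']],[0,s['fy'],s['cy']],[0,0,1.]])
    c=R.from_quat(s['orientation']).inv().apply(np.atleast_2d(P)-np.array(s['xyz']))
    return cv2.projectPoints(c,np.zeros(3),np.zeros(3),K,np.array(s['D'],float))[0].reshape(-1,2)
E
python3 - <<'E'
from h import *
np.set_printoptions(precision=3,suppress=True)
print(r.tip_reach, r.get_state())
for n in ['scene','top']:
    s=snap(n,n+'0.png'); print(n,s['xyz'],s['orientation'],s['fx'])
    for t in ['pot','warmer','rest','rail','tray','rect_a','round_a','dapping_block','punch','vise','hook_0','round_a_eye']:
        try:
            for d in r.search_frame(n,t): 
                W=toW(s,d['at']); print(n,t,round(d['score'],2),W,toPix(s,W)[0].round())
        except Exception as e: print(t,e)
E
```

```text
pics
0.022 {'clock': 0.0, 'q': array([-1.255,  0.69 , -0.194,  1.566,  0.157,  0.902, -0.215]), 'qd': array([-0.   , -0.   ,  0.001, -0.   ,  0.003, -0.001, -0.001]), 'joint_torque': array([ -0.   , -52.757,  -1.267, -15.343,  -0.053,   0.007,   0.   ]), 'tool_pos': array([0.174, 0.6  , 0.26 ]), 'eef_rot': array([ 0.14 ,  0.99 , -0.001, -0.   ]), 'contact_force': array([-0.865,  1.537,  0.506]), 'moment': array([-0.022, -0.016, -0.02 ]), 'finger_force': 0.0, 'opening': 0.9999632234881155}
scene [ 1.176 -1.016  1.064] [ 0.868  0.245 -0.105 -0.418] 484.858455472924
scene pot 0.64 [0.454 0.041 0.057] [222. 175.]
scene pot 0.63 [ 0.438 -0.223  0.031] [170. 226.]
scene warmer 0.84 [0.485 0.032 0.001] [229. 192.]
scene warmer 0.18 [ 0.439 -0.224  0.035] [170. 225.]
scene rest 0.86 [ 0.418  0.252 -0.002] [246. 155.]
scene rest 0.67 [0.63  0.158 0.004] [284. 187.]
scene rest 0.28 [0.776 0.002 0.056] [304. 217.]
scene rail 0.82 [0.635 0.154 0.008] [285. 187.]
scene rail 0.45 [ 0.52  -0.497  0.017] [130. 303.]
scene tray 0.97 [ 0.623 -0.221  0.008] [221. 254.]
scene tray 0.33 [ 0.441 -0.115  0
[... 947 characters left out ...]
[233. 233.]
top rest 0.93 [ 0.434  0.263 -0.001] [174. 246.]
top rail 0.63 [0.634 0.16  0.011] [208. 182.]
top tray 0.59 [ 0.616 -0.208  0.008] [328. 190.]
top rect_a 0.95 [0.592 0.28  0.102] [162. 194.]
top rect_a 0.78 [0.591 0.169 0.113] [200. 195.]
top rect_a 0.71 [0.583 0.061 0.11 ] [238. 198.]
top rect_a 0.59 [ 0.809 -0.135  0.039] [306. 126.]
top round_a 0.9 [ 0.445 -0.106  0.031] [294. 247.]
top round_a 0.8 [ 0.442 -0.21   0.035] [329. 248.]
top round_a 0.51 [0.585 0.062 0.111] [238. 198.]
top dapping_block 0.82 [0.766 0.025 0.064] [252. 137.]
top punch 0.74 [ 0.524 -0.493  0.019] [419. 222.]
top vise 0.75 [0.516 0.485 0.082] [ 96. 219.]
top hook_0 0.82 [0.634 0.159 0.012] [208. 182.]
```

View pics/top0.png

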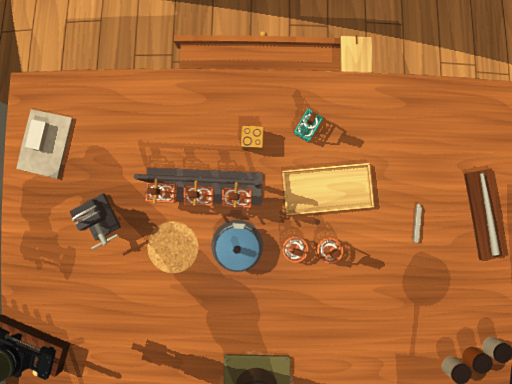

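View pics/scene0.png

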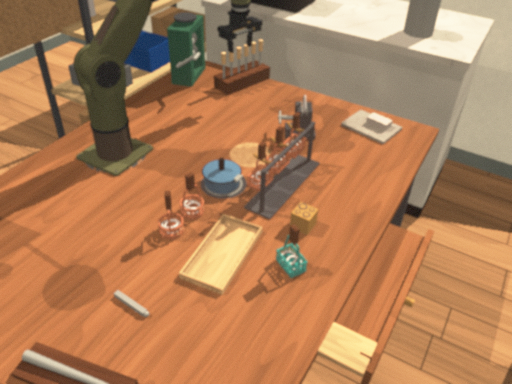

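Top view: the pot is at (237,246) on the warming plate, the cork rest at (173,246) and the tray at (328,190). Three copper rectangular baskets hang on the rail at (162,194), (200,195) and (238,198). Two round baskets stand at (294,249) and (329,249). The turquoise look-alike at (308,126) is not to be touched, and neither are the block (252,137), punch (419,222) or vise (95,218). Next I'll measure heights from both views.

```bash
cat >> h.py <<'E'
def comps(W,lo,hi,box,minn=4):
    m=(W[...,2]>lo)&(W[...,2]<hi)&(W[...,0]>box[0])&(W[...,0]<box[1])&(W[...,1]>box[2])&(W[...,1]<box[3])
    n,l=cv2.connectedComponents(m.astype(np.uint8),connectivity=8)
    out=[]
    for i in range(1,n):
        P=W[l==i]
        if len(P)>=minn: out.append((len(P),P))
    return out
def desc(P):
    (c,wh,a)=cv2.minAreaRect((P[:,:2]*1000).astype(np.float32))
    return 'n%d med %s mean %s zmax %.3f rect c(%.0f,%.0f) %.0fx%.0f a%.0f'%(len(P),np.median(P,0).round(3),P.mean(0).round(3),P[:,2].max(),*c,*wh,a)
def survey(n,name=None):
    s=snap(n,name); W=cloud(s)
    for t,lo,hi,box in [('grips',.195,.24,(.5,.7,-.02,.36)),('knob',.085,.12,(.36,.56,-.05,.36)),('roundgrip',.12,.17,(.36,.56,-.35,.0)),('railbar',.155,.185,(.615,.7,-.02,.36)),('tray',.014,.03,(.52,.72,-.4,-.05))]:
        for k,P in comps(W,lo,hi,box): print(n,t,desc(P))
    return s,W
E
python3 - <<'E'
from h import *
for n in ['top','scene']:
    s,W=survey(n)
    # colour discs: cork & pot blue
    hsv=cv2.cvtColor(s['pixels'],cv2.COLOR_RGB2HSV)
    m=(hsv[...,0]>95)&(hsv[...,0]<115)&(hsv[...,1]>90)&(W[...,2]>.05)&(W[...,2]<.075)&(abs(W[...,0]-.46)<.15)
    P=W[m]; print('blue lid',len(P),desc(P))
    (c,rad)=cv2.minEnclosingCircle((P[:,:2]*1000).astype(np.float32)); print(c,rad)
    if n=='top':
        im=s['pixels'][150:290,130:390,::-1]; cv2.imwrite('pics/crop1.png',cv2.resize(im,None,fx=3,fy=3,interpolation=cv2.INTER_CUBIC))
E
```

```text
top grips n67 med [0.596 0.281 0.223] mean [0.596 0.281 0.22 ] zmax 0.232 rect c(596,282) 15x24 a1
top grips n74 med [0.59  0.172 0.222] mean [0.59  0.173 0.22 ] zmax 0.227 rect c(590,175) 16x28 a2
top grips n72 med [0.587 0.068 0.222] mean [0.587 0.068 0.22 ] zmax 0.228 rect c(587,68) 16x25 a1
top knob n10 med [0.56  0.042 0.113] mean [0.56  0.042 0.112] zmax 0.116 rect c(560,42) 0x26 a1
top knob n39 med [0.437 0.063 0.105] mean [0.437 0.063 0.105] zmax 0.112 rect c(437,63) 17x18 a64
top roundgrip n70 med [ 0.438 -0.108  0.155] mean [ 0.438 -0.107  0.152] zmax 0.161 rect c(437,-108) 27x16 a77
top roundgrip n79 med [ 0.438 -0.212  0.155] mean [ 0.438 -0.212  0.15 ] zmax 0.162 rect c(437,-214) 17x26 a33
top railbar n688 med [0.632 0.173 0.172] mean [0.632 0.175 0.172] zmax 0.180 rect c(627,176) 343x26 a88
top tray n554 med [ 0.626 -0.212  0.023] mean [ 0.623 -0.209  0.022] zmax 0.030 rect c(621,-206) 137x271 a6
blue lid 1157 n1157 med [0.443 0.068 0.064] mean [0.439 0.066 0.064] zmax 0.074 rect c(436,64) 124x121 a87
(437.83758544921875, 63.646461486816406) 63.196590423583984
scene gri
[... 830 characters left out ...]
rn _methods._mean(a, axis=axis, dtype=dtype,
  ret = um.true_divide(
h.py:33: RuntimeWarning: Mean of empty slice.
  return 'n%d med %s mean %s zmax %.3f rect c(%.0f,%.0f) %.0fx%.0f a%.0f'%(len(P),np.median(P,0).round(3),P.mean(0).round(3),P[:,2].max(),*c,*wh,a)
Traceback (most recent call last):
  File "h.py", line 33, in desc
    return 'n%d med %s mean %s zmax %.3f rect c(%.0f,%.0f) %.0fx%.0f a%.0f'%(len(P),np.median(P,0).round(3),P.mean(0).round(3),P[:,2].max(),*c,*wh,a)
                                                                                                                               ~~~~~~~~~~^^
ValueError: zero-size array to reduction operation maximum which has no identity
```

View pics/crop1.png

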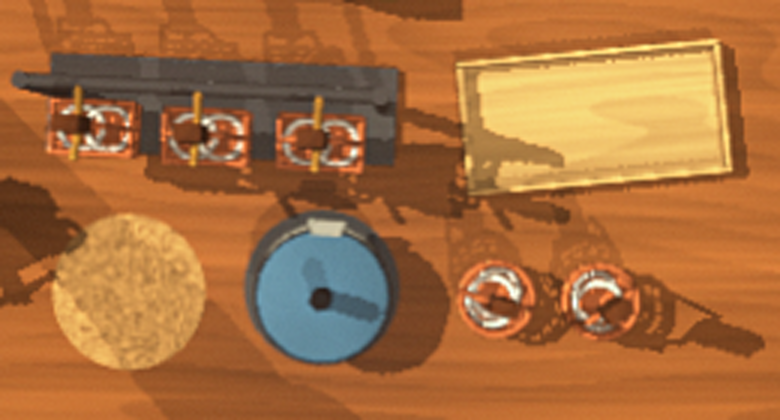

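The crop shows knob, grips and hooks clearly. The copper rectangular baskets are on the rail at crop (78,125), (190,133) and (318,138). The pot is at (320,298), the cork at (129,292) and the rounds at (500,298) and (608,303). The turquoise basket is excluded. Next is the rest centre and a move planner.

```bash
cat >> h.py <<'E'
def pix2W(s,uv,z=0.):
    K=np.array([[s['fx'],0,s['cx']],[0,s['fy'],s['cy']],[0,0,1.]])
    p=cv2.undistortPoints(np.array([[uv]],float),K,np.array(s['D'],float)).ravel()
    d=R.from_quat(s['orientation']).apply([p[0],p[1],1]); o=np.array(s['xyz'])
    return o+d*(z-o[2])/d[2]
def plan(*targets):
    """targets: (x,y,z,toolY angle deg world); prints dp in mm & twist between successive, from measured pose"""
    st=r.get_state(); p=np.array(st['tool_pos']); M=R.from_quat(st['eef_rot'])
    print('clock',round(st['clock'],2),'tcp',p.round(4),'yang',np.degrees(np.arctan2(*M.as_matrix()[[1,0],1])).round(1),'op',round(st['opening'],3),'ff',st['finger_force'],'q7',st['q'][6].round(2),'F',st['contact_force'].round(1))
    for t in targets:
        a=np.radians(t[3]); Y=np.array([np.cos(a),np.sin(a),0]); Z=np.array([0,0,-1.]); X=np.cross(Y,Z)
        M2=R.from_matrix(np.stack([X,Y,Z],1)); t3=np.array(t[:3])
        print('dp',(M.inv().apply(t3-p)*1000).round(1),'twist',(M.inv()*M2).as_rotvec().round(3)); p,M=t3,M2
E
python3 - <<'E'
from h import *
s=snap('top'); c=pix2W(s,(173,247.2)); print('rest',c)
m=cv2.cvtColor(s['pixels'],cv2.COLOR_RGB2LAB).astype(float)
print([pix2W(s,u)[:2].round(3) for u in [(147.3,247),(198.7,247),(173,221),(173,273.3)]])
plan((.437,.063,.18,90),(.437,.063,.093,90),(c[0],c[1],.093,90))
E
```

```text
rest [0.43162622 0.26452521 0.        ]
[array([0.43 , 0.346]), array([0.434, 0.185]), array([0.513, 0.266]), array([0.351, 0.263])]
clock 1.45 tcp [0.1738 0.6004 0.2608] yang 73.9 op 1.001 ff 0.0 q7 -0.22 F [-0.4  0.7 -0.3]
dp [-402.2 -443.    80.7] twist [ 0.     0.    -0.282]
dp [ 0.  0. 87.] twist [0. 0. 0.]
dp [  5.4 201.5   0. ] twist [0. 0. 0.]
```

Request:
step_arm:
  motion:
    - {"dp": [-200, -220, 20], "twist": [0, 0, 0], "hand": 0.2}
    - {"dp": [-200, -220, 20], "twist": [0, 0, 0], "hand": 0.2}
    - {"dp": [-200, -220, 20], "twist": [0, 0, 0], "hand": 0.2}
    - {"dp": [-200, -220, 20], "twist": [0, 0, 0], "hand": 0.2}
    - {"dp": [-200, -220, 20], "twist": [0, 0, 0], "hand": 0.2}

```text
clock: 2.08
tool_pos: [0.3058, 0.3309, 0.2408]
eef_rot: [0.141, 0.99, -0.0, 0.0]
contact_force: [0.1, -0.5, -0.1]
opening: 0.602
finger_force: 0.0
```

Request:
step_arm:
  motion:
    - {"dp": [-202, -223, 60], "twist": [0, 0, -0.28], "hand": 0.2}
    - {"dp": [-202, -223, 60], "twist": [0, 0, -0.28], "hand": 0.2}
    - {"dp": [-202, -223, 60], "twist": [0, 0, -0.28], "hand": 0.2}
    - {"dp": [-202, -223, 60], "twist": [0, 0, -0.28], "hand": 0.2}
    - {"dp": [-202, -223, 60], "twist": [0, 0, -0.28], "hand": 0.2}

```text
clock: 2.7
tool_pos: [0.4379, 0.0611, 0.1805]
eef_rot: [0.001, 1.0, 0.0, 0.0]
contact_force: [0.1, -0.2, -0.5]
opening: 0.597
finger_force: 0.0
```

```bash
python3 -c "
from h import *
plan((.437,.063,.15,90),(.437,.063,.093,90))
s,W=survey('scene')"
```

```text
clock 2.7 tcp [0.4379 0.0611 0.1805] yang 89.9 op 0.597 ff 0.0 q7 0.85 F [ 0.1 -0.2 -0.5]
dp [ 0.9  1.9 30.5] twist [ 0.     0.001 -0.003]
dp [ 0.  0. 57.] twist [0. 0. 0.]
scene grips n63 med [0.598 0.273 0.213] mean [0.598 0.276 0.211] zmax 0.225 rect c(596,279) 30x18 a88
scene grips n71 med [0.594 0.166 0.211] mean [0.592 0.169 0.21 ] zmax 0.222 rect c(590,171) 19x30 a5
scene grips n78 med [0.59  0.058 0.212] mean [0.589 0.06  0.211] zmax 0.224 rect c(586,64) 21x31 a5
scene knob n43 med [0.44  0.056 0.099] mean [0.44  0.057 0.098] zmax 0.107 rect c(439,58) 17x22 a32
scene roundgrip n108 med [ 0.441 -0.116  0.14 ] mean [ 0.439 -0.116  0.14 ] zmax 0.160 rect c(437,-113) 29x22 a88
scene roundgrip n84 med [ 0.44  -0.224  0.146] mean [ 0.439 -0.221  0.143] zmax 0.158 rect c(436,-218) 16x29 a35
scene railbar n357 med [0.634 0.145 0.168] mean [0.633 0.151 0.167] zmax 0.175 rect c(626,169) 345x29 a88
scene tray n605 med [ 0.622 -0.243  0.02 ] mean [ 0.622 -0.228  0.019] zmax 0.027 rect c(620,-210) 139x275 a6
```

Request:
step_arm:
  motion:
    - {"dp": [1, 2, 40], "twist": [0, 0, 0], "hand": 0.2}
    - {"dp": [1, 2, 70], "twist": [0, 0, 0], "hand": 0.2}
    - {"dp": [1, 2, 87], "twist": [0, 0, 0], "hand": 0.2}
    - {"dp": [1, 2, 87], "twist": [0, 0, 0], "hand": 0.2}
    - {"dp": [1, 2, 87], "twist": [0, 0, 0], "hand": -0.3}
  force: 12

```text
clock: 3.38
tool_pos: [0.4361, 0.0654, 0.0943]
eef_rot: [0.001, 1.0, 0.0, 0.0]
contact_force: [-0.7, 0.4, 0.0]
opening: 0.509
finger_force: 0.0
```

Request:
step_arm:
  motion:
    - {"dp": [0, 0, 0], "twist": [0, 0, 0], "hand": -1}
    - {"dp": [0, 0, 0], "twist": [0, 0, 0], "hand": -1}
    - {"dp": [0, 0, 0], "twist": [0, 0, 0], "hand": -1}
    - {"dp": [0, 0, 0], "twist": [0, 0, 0], "hand": -1}
  force: 12

```text
clock: 3.88
tool_pos: [0.436, 0.0647, 0.0942]
eef_rot: [0.001, 1.0, -0.0, 0.0]
contact_force: [-0.4, -1.1, 5.9]
opening: 0.232
finger_force: 12.0
```

Request:
step_arm:
  motion:
    - {"dp": [0, 10, 0], "twist": [0, 0, 0], "hand": -1}
    - {"dp": [1, 30, 0], "twist": [0, 0, 0], "hand": -1}
    - {"dp": [1, 52, 0], "twist": [0, 0, 0], "hand": -1}
    - {"dp": [2, 76, 0], "twist": [0, 0, 0], "hand": -1}
    - {"dp": [2, 100, 0], "twist": [0, 0, 0], "hand": -1}

```text
clock: 4.5
tool_pos: [0.4336, 0.1627, 0.0942]
eef_rot: [0.002, 1.0, -0.002, -0.001]
contact_force: [0.1, -5.4, 7.8]
opening: 0.231
finger_force: 12.0
```

Request:
step_arm:
  motion:
    - {"dp": [0, 25, 0], "twist": [0, 0, 0], "hand": -1}
    - {"dp": [1, 50, 0], "twist": [0, 0, 0], "hand": -1}
    - {"dp": [2, 75, 0], "twist": [0, 0, 0], "hand": -1}
    - {"dp": [2, 92, 0], "twist": [0, 0, 0], "hand": -1}
    - {"dp": [2, 100, 0], "twist": [0, 0, 0], "hand": -1}

```text
clock: 5.12
tool_pos: [0.4319, 0.2634, 0.0942]
eef_rot: [0.001, 1.0, -0.002, -0.0]
contact_force: [-0.1, -6.5, 9.0]
opening: 0.236
finger_force: 12.0
```

Request:
step_arm:
  motion:
    - {"dp": [0, 0, 0], "twist": [0, 0, 0], "hand": -1}
    - {"dp": [0, 0, 0], "twist": [0, 0, 0], "hand": 0}
    - {"dp": [0, 0, 0], "twist": [0, 0, 0], "hand": 0}
    - {"dp": [0, 0, 0], "twist": [0, 0, 0], "hand": 0}
    - {"dp": [0, 0, 0], "twist": [0, 0, 0], "hand": 0}

```text
clock: 5.75
tool_pos: [0.4321, 0.2651, 0.0936]
eef_rot: [0.001, 1.0, 0.0, -0.0]
contact_force: [0.1, 0.4, -0.3]
opening: 0.502
finger_force: 0.0
```

```bash
python3 -c "
from h import *
plan((.432,.2645,.27,90))
for n in ['top','scene']: s,W=survey(n)"
```

```text
clock 5.75 tcp [0.4321 0.2651 0.0936] yang 89.9 op 0.502 ff 0.0 q7 0.54 F [ 0.1  0.4 -0.3]
dp [ 1.000e-01 -6.000e-01 -1.764e+02] twist [ 0.    -0.    -0.002]
top grips n69 med [0.596 0.28  0.223] mean [0.596 0.281 0.22 ] zmax 0.228 rect c(596,283) 15x24 a2
top grips n75 med [0.59  0.173 0.223] mean [0.59  0.173 0.22 ] zmax 0.230 rect c(590,175) 16x27 a2
top grips n72 med [0.586 0.068 0.223] mean [0.587 0.068 0.221] zmax 0.228 rect c(586,68) 16x25 a1
top knob n7 med [0.56  0.037 0.113] mean [0.56  0.037 0.114] zmax 0.116 rect c(560,37) 0x17 a1
top roundgrip n71 med [ 0.437 -0.108  0.155] mean [ 0.438 -0.107  0.152] zmax 0.162 rect c(437,-108) 27x17 a78
top roundgrip n79 med [ 0.438 -0.213  0.154] mean [ 0.438 -0.212  0.15 ] zmax 0.162 rect c(437,-213) 16x26 a35
top railbar n683 med [0.632 0.173 0.172] mean [0.632 0.175 0.172] zmax 0.181 rect c(627,176) 343x26 a88
top tray n554 med [ 0.626 -0.212  0.023] mean [ 0.623 -0.21   0.023] zmax 0.030 rect c(621,-207) 137x271 a6
scene grips n62 med [0.599 0.273 0.214] mean [0.598 0.276 0.211] zmax 0.223 rect c(597,279) 18x33 a4
scene grips n67 med [0.593 0.167 0.213] mean [0.592 0.169 0.211] zmax 0.222 rect c(590,172) 20x31 a4
scene grips n77 med [0.59  0.059 0.213] mean [0.589 0.061 0.211] zmax 0.223 rect c(587,64) 19x35 a0
scene knob n71 med [0.44  0.26  0.095] mean [0.438 0.261 0.098] zmax 0.116 rect c(435,260) 80x20 a87
scene roundgrip n103 med [ 0.441 -0.116  0.143] mean [ 0.439 -0.115  0.141] zmax 0.156 rect c(437,-112) 30x20 a77
scene roundgrip n82 med [ 0.44  -0.224  0.146] mean [ 0.439 -0.221  0.143] zmax 0.157 rect c(435,-217) 16x34 a35
scene railbar n359 med [0.633 0.144 0.168] mean [0.633 0.151 0.167] zmax 0.175 rect c(629,168) 348x28 a89
scene tray n604 med [ 0.625 -0.242  0.02 ] mean [ 0.623 -0.227  0.019] zmax 0.027 rect c(620,-211) 138x274 a6
```

Request:
step_arm:
  motion:
    - {"dp": [0, 0, -30], "twist": [0, 0, 0], "hand": 0}
    - {"dp": [0, 0, -90], "twist": [0, 0, 0.18], "hand": 0}
    - {"dp": [0, 0, -150], "twist": [0, 0, 0.36], "hand": 0}
    - {"dp": [0, 0, -207], "twist": [0, 0, 0.54], "hand": 0.1}
    - {"dp": [0, 0, -207], "twist": [0, 0, 0.72], "hand": 0.1}

```text
clock: 6.48
tool_pos: [0.434, 0.2665, 0.3051]
eef_rot: [0.356, 0.934, 0.004, 0.003]
contact_force: [0.0, 0.4, -0.4]
opening: 0.551
finger_force: 0.0
```

```bash
python3 -c "
from h import *
plan((.587,.068,.30,-2),(.587,.068,.211,-2))
s,W=survey('top')"
```

```text
clock 6.47 tcp [0.434  0.2665 0.3051] yang 48.3 op 0.551 ff 0.0 q7 0.13 F [ 0.   0.4 -0.4]
dp [-246.3  -46.4    5.1] twist [ 0.01  -0.003  0.878]
dp [ 0.  0. 89.] twist [0. 0. 0.]
top grips n67 med [0.596 0.281 0.222] mean [0.596 0.281 0.22 ] zmax 0.227 rect c(596,283) 15x24 a2
top grips n73 med [0.59  0.172 0.223] mean [0.59  0.173 0.221] zmax 0.230 rect c(590,174) 16x27 a2
top grips n71 med [0.587 0.068 0.222] mean [0.587 0.068 0.221] zmax 0.227 rect c(587,68) 16x25 a0
top knob n10 med [0.56  0.042 0.114] mean [0.56  0.042 0.113] zmax 0.115 rect c(560,42) 0x26 a1
top knob n51 med [0.435 0.262 0.107] mean [0.435 0.263 0.106] zmax 0.114 rect c(435,264) 18x18 a89
top roundgrip n70 med [ 0.437 -0.107  0.155] mean [ 0.437 -0.107  0.151] zmax 0.162 rect c(437,-108) 26x16 a78
top roundgrip n79 med [ 0.438 -0.212  0.154] mean [ 0.438 -0.212  0.15 ] zmax 0.159 rect c(437,-213) 16x26 a37
top railbar n688 med [0.632 0.174 0.172] mean [0.632 0.175 0.172] zmax 0.183 rect c(627,176) 344x27 a88
top tray n556 med [ 0.629 -0.212  0.022] mean [ 0.623 -0.21   0.022] zmax 0.030 rect c(621,-207) 137x272 a6
```

Request:
step_arm:
  motion:
    - {"dp": [-246, -48, 5], "twist": [0, 0, 0.88], "hand": 0}
    - {"dp": [-246, -48, 5], "twist": [0, 0, 0.88], "hand": 0}
    - {"dp": [-246, -48, 5], "twist": [0, 0, 0.88], "hand": 0}
    - {"dp": [-246, -48, 5], "twist": [0, 0, 0.88], "hand": 0}
    - {"dp": [-246, -48, 5], "twist": [0, 0, 0.88], "hand": 0}

```text
clock: 7.15
tool_pos: [0.5869, 0.0598, 0.2946]
eef_rot: [0.722, 0.692, -0.002, 0.002]
contact_force: [-0.4, 1.0, 0.0]
opening: 0.504
finger_force: 0.0
```

Request:
step_arm:
  motion:
    - {"dp": [0, 0, 0], "twist": [0, 0, 0], "hand": 0}
    - {"dp": [0, 0, 0], "twist": [0, 0, 0], "hand": 0}

```text
clock: 7.4
tool_pos: [0.5843, 0.0677, 0.2952]
eef_rot: [0.716, 0.698, -0.0, -0.001]
contact_force: [0.2, 0.5, 0.0]
opening: 0.499
finger_force: 0.0
```

```bash
python3 -c "
from h import *
plan((.587,.068,.211,-2))"
```

```text
clock 7.4 tcp [0.5843 0.0677 0.2952] yang -1.5 op 0.499 ff 0.0 q7 -0.12 F [0.2 0.5 0. ]
dp [ 0.4  2.9 84.2] twist [-0.002 -0.001  0.009]
```

Request:
step_arm:
  motion:
    - {"dp": [0, 3, 40], "twist": [0, 0, 0], "hand": 0}
    - {"dp": [0, 3, 70], "twist": [0, 0, 0], "hand": 0}
    - {"dp": [0, 3, 84], "twist": [0, 0, 0], "hand": 0}
    - {"dp": [0, 3, 84], "twist": [0, 0, 0], "hand": 0}
    - {"dp": [0, 3, 84], "twist": [0, 0, 0], "hand": -0.5}
  force: 20

```text
clock: 8.02
tool_pos: [0.5888, 0.0667, 0.2129]
eef_rot: [0.718, 0.696, 0.001, 0.001]
contact_force: [0.8, -0.5, -0.5]
opening: 0.412
finger_force: 0.0
```

Request:
step_arm:
  motion:
    - {"dp": [0, 0, 0], "twist": [0, 0, 0], "hand": -1}
    - {"dp": [0, 0, 0], "twist": [0, 0, 0], "hand": -1}
    - {"dp": [0, 0, 0], "twist": [0, 0, 0], "hand": -1}
    - {"dp": [0, 0, 0], "twist": [0, 0, 0], "hand": -1}
  force: 20

```text
clock: 8.52
tool_pos: [0.5882, 0.0665, 0.2122]
eef_rot: [0.718, 0.696, 0.0, 0.0]
contact_force: [-1.4, 1.1, 3.7]
opening: 0.18
finger_force: 19.8
```

Request:
step_arm:
  motion:
    - {"dp": [0, 0, -10], "twist": [0, 0, 0], "hand": -1}
    - {"dp": [0, 0, -24], "twist": [0, 0, 0], "hand": -1}
    - {"dp": [0, -5, -25], "twist": [0, 0, 0], "hand": -1}
    - {"dp": [0, -25, -25], "twist": [0, 0, 0], "hand": -1}
    - {"dp": [0, -45, -25], "twist": [0, 0, 0], "hand": -1}

```text
clock: 9.15
tool_pos: [0.5421, 0.0678, 0.2367]
eef_rot: [0.718, 0.696, -0.0, -0.0]
contact_force: [-0.6, 0.1, -1.9]
opening: 0.18
finger_force: 20.0
```

Request:
step_arm:
  motion:
    - {"dp": [0, -25, 0], "twist": [0, 0, 0], "hand": -1}
    - {"dp": [0, -45, 0], "twist": [0, 0, 0], "hand": -1}
    - {"dp": [0, -45, -40], "twist": [0, 0, 0], "hand": -1}
    - {"dp": [0, -45, -80], "twist": [0, 0, 0], "hand": -1}
    - {"dp": [0, -45, -90], "twist": [0, 0, 0], "hand": -1}

```text
clock: 9.78
tool_pos: [0.4989, 0.0693, 0.3288]
eef_rot: [0.718, 0.696, 0.002, 0.001]
contact_force: [0.6, 0.1, -2.3]
opening: 0.179
finger_force: 20.0
```

```bash
python3 - <<'E'
from h import *
import math
a=math.radians(5.0)
def tp(x,y): return (.621+x*math.cos(a)-y*math.sin(a), -.207+x*math.sin(a)+y*math.cos(a))
for y in (-.08,0,.08): print(y,tp(0,y))
s=snap('top','lift1.png'); W=cloud(s)
# tray orientation: fit wall-top points
P=np.concatenate([p for k,p in comps(W,.016,.03,(.52,.72,-.4,-.05),100)])
print(desc(P))
c=cv2.minAreaRect((P[:,:2]*1000).astype(np.float32)); print(c, cv2.boxPoints(c))
plan((*tp(0,-.08),.33,-85),(*tp(0,-.08),.33,-85))
print(desc(np.concatenate([p for k,p in comps(W,.165,.2,(.53,.64,.0,.12),2)])))
cv2.imwrite('pics/lift1.png',cv2.resize(s['pixels'][130:280,130:390,::-1],None,fx=3,fy=3,interpolation=cv2.INTER_CUBIC))
E
```

```text
-0.08 (0.6279724594198126, -0.2866955758473396)
0 (0.621, -0.207)
0.08 (0.6140275405801874, -0.12730442415266036)
n540 med [ 0.624 -0.212  0.022] mean [ 0.622 -0.209  0.022] zmax 0.030 rect c(621,-206) 137x271 a6
((621.1105346679688, -206.3999481201172), (137.116943359375, 271.05517578125), 6.29413366317749) [[ 538.1071    -79.20554 ]
 [ 567.82355  -348.62683 ]
 [ 704.11395  -333.59436 ]
 [ 674.3975    -64.173065]]
clock 9.82 tcp [0.4988 0.0693 0.3287] yang -1.8 op 0.178 ff 19.993967211339623 q7 -0.16 F [-0.4 -0.2 -1.2]
dp [-351.8  140.2   -1.2] twist [ 0.002 -0.004  1.453]
dp [0. 0. 0.] twist [0. 0. 0.]
n244 med [0.628 0.064 0.172] mean [0.627 0.062 0.172] zmax 0.179 rect c(625,67) 91x97 a46
```

View pics/lift1.png

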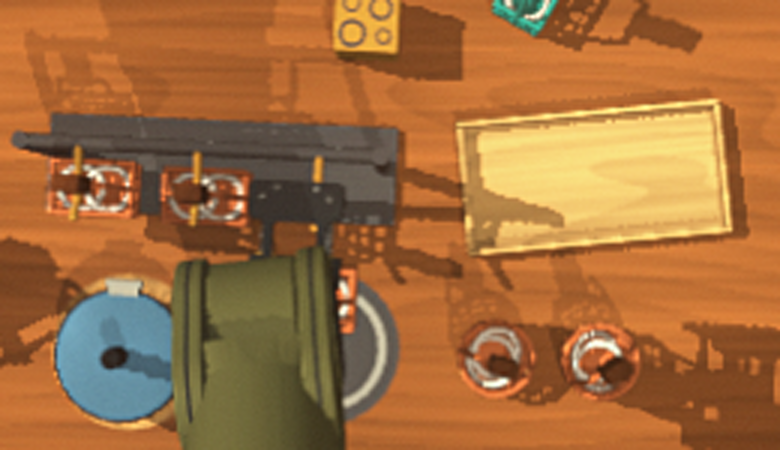

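Request:
step_arm:
  motion:
    - {"dp": [-70, 28, 0], "twist": [0, 0, 0.15], "hand": -1}
    - {"dp": [-120, 48, 0], "twist": [0, 0, 0.3], "hand": -1}
    - {"dp": [-170, 68, 0], "twist": [0, 0, 0.45], "hand": -1}
    - {"dp": [-220, 88, 0], "twist": [0, 0, 0.6], "hand": -1}
    - {"dp": [-270, 110, 0], "twist": [0, 0, 0.75], "hand": -1}

```text
clock: 10.45
tool_pos: [0.5992, -0.2053, 0.3245]
eef_rot: [0.924, 0.382, -0.001, -0.001]
contact_force: [0.3, 0.8, -2.0]
opening: 0.177
finger_force: 20.0
```

```bash
python3 -c "
from h import *
plan((.63,-.286,.33,-83.7))"
```

```text
clock 10.45 tcp [ 0.5992 -0.2053  0.3245] yang -45.0 op 0.177 ff 19.994803711306304 q7 -0.3 F [ 0.3  0.8 -2. ]
dp [-35.2  78.8  -5.7] twist [-0.003  0.002  0.675]
```

Request:
step_arm:
  motion:
    - {"dp": [-18, 40, 0], "twist": [0, 0, 0.17], "hand": -1}
    - {"dp": [-35, 77, 0], "twist": [0, 0, 0.34], "hand": -1}
    - {"dp": [-35, 77, 0], "twist": [0, 0, 0.51], "hand": -1}
    - {"dp": [-35, 77, 0], "twist": [0, 0, 0.68], "hand": -1}
    - {"dp": [-35, 77, 0], "twist": [0, 0, 0.68], "hand": -1}

```text
clock: 11.08
tool_pos: [0.629, -0.2827, 0.3242]
eef_rot: [0.998, 0.056, -0.002, -0.001]
contact_force: [-0.5, -0.4, -1.4]
opening: 0.175
finger_force: 20.0
```

Request:
step_arm:
  motion:
    - {"dp": [0, 0, 0], "twist": [0, 0, 0], "hand": -1}
    - {"dp": [0, 0, 0], "twist": [0, 0, 0], "hand": -1}

```text
clock: 11.32
tool_pos: [0.6296, -0.283, 0.3263]
eef_rot: [0.998, 0.056, -0.0, -0.0]
contact_force: [-0.2, -0.2, -1.5]
opening: 0.18
finger_force: 20.0
```

```bash
python3 - <<'E'
from h import *
plan((.63,-.286,.33,-83.7))
for n in ['top','scene']:
    s=snap(n); W=cloud(s)
    P=np.concatenate([p for k,p in comps(W,.03,.26,(.54,.72,-.37,-.2),5)])
    print(n,'zmin',np.percentile(P[:,2],[0,1,5,20]).round(3), 'rect', desc(P[P[:,2]<.26]))
E
```

```text
clock 11.32 tcp [ 0.6296 -0.283   0.3263] yang -83.6 op 0.18 ff 19.986185693414882 q7 -0.78 F [-0.2 -0.2 -1.5]
dp [ 0.1  3.1 -3.7] twist [-0.001  0.     0.001]
top zmin [0.187 0.188 0.192 0.195] rect n157 med [ 0.631 -0.274  0.207] mean [ 0.629 -0.274  0.209] zmax 0.240 rect c(635,-274) 83x36 a9
scene zmin [0.177 0.182 0.186 0.192] rect n860 med [ 0.637 -0.291  0.206] mean [ 0.637 -0.29   0.207] zmax 0.258 rect c(636,-288) 85x59 a5
```

Request:
step_arm:
  motion:
    - {"dp": [0, 3, 50], "twist": [0, 0, 0], "hand": -1}
    - {"dp": [0, 3, 100], "twist": [0, 0, 0], "hand": -1}
    - {"dp": [0, 3, 140], "twist": [0, 0, 0], "hand": -1}
    - {"dp": [0, 3, 160], "twist": [0, 0, 0], "hand": -1}
    - {"dp": [0, 3, 169], "twist": [0, 0, 0], "hand": -1}

```text
clock: 12.05
tool_pos: [0.6302, -0.2862, 0.1573]
eef_rot: [0.998, 0.055, -0.0, -0.0]
contact_force: [0.9, -0.1, -1.6]
opening: 0.183
finger_force: 20.0
```

Request:
step_arm:
  motion:
    - {"dp": [0, 0, 3], "twist": [0, 0, 0], "hand": -1}
    - {"dp": [0, 0, 5], "twist": [0, 0, 0], "hand": -1}
    - {"dp": [0, 0, 6], "twist": [0, 0, 0], "hand": -1}
    - {"dp": [0, 0, 6], "twist": [0, 0, 0], "hand": -1}

```text
clock: 12.55
tool_pos: [0.6304, -0.2863, 0.1523]
eef_rot: [0.998, 0.055, 0.0, 0.0]
contact_force: [-0.4, -0.8, -0.4]
opening: 0.178
finger_force: 20.0
```

```bash
python3 - <<'E'
from h import *
plan((.63,-.286,.15,-83.7))
s=snap('scene'); W=cloud(s)
P=np.concatenate([p for k,p in comps(W,.028,.12,(.54,.72,-.37,-.2),5)])
print(desc(P), np.percentile(P[:,2],[0,99]))
E
```

```text
clock 12.55 tcp [ 0.6304 -0.2863  0.1523] yang -83.7 op 0.178 ff 19.99692417215556 q7 -0.69 F [-0.4 -0.8 -0.4]
dp [-0.3 -0.3  2.3] twist [ 0.    -0.001 -0.   ]
n473 med [ 0.638 -0.291  0.047] mean [ 0.637 -0.29   0.052] zmax 0.119 rect c(635,-290) 83x58 a4 [0.02815838 0.11834953]
```

Request:
step_arm:
  motion:
    - {"dp": [0, 0, 0], "twist": [0, 0, 0], "hand": -0.3}
    - {"dp": [0, 0, 0], "twist": [0, 0, 0], "hand": -0.3}
    - {"dp": [0, 0, 0], "twist": [0, 0, 0], "hand": -0.3}
    - {"dp": [0, 0, -30], "twist": [0, 0, 0], "hand": -0.3}
    - {"dp": [0, 0, -80], "twist": [0, 0, 0], "hand": -0.3}

```text
clock: 13.22
tool_pos: [0.6291, -0.2853, 0.2307]
eef_rot: [0.998, 0.055, -0.002, -0.001]
contact_force: [0.1, 0.1, 0.3]
opening: 0.35
finger_force: 0.0
```

Request:
step_arm:
  motion:
    - {"dp": [0, 0, -60], "twist": [0, 0, 0], "hand": 0}
    - {"dp": [0, -62, -75], "twist": [0, 0, -0.18], "hand": 0}
    - {"dp": [0, -124, -75], "twist": [0, 0, -0.36], "hand": 0}
    - {"dp": [0, -186, -75], "twist": [0, 0, -0.54], "hand": 0}
    - {"dp": [0, -248, -75], "twist": [0, 0, -0.72], "hand": 0}

```text
clock: 13.85
tool_pos: [0.6025, -0.0376, 0.307]
eef_rot: [0.914, 0.406, 0.0, 0.0]
contact_force: [0.6, -0.0, 0.4]
opening: 0.498
finger_force: 0.0
```

```bash
python3 - <<'E'
from h import *
plan((.59,.174,.30,-2))
for n in ['top','scene']:
    s=snap(n); W=cloud(s)
    for k,P in comps(W,.13,.175,(.54,.72,-.37,-.2),5): print(n,desc(P))
    P=np.concatenate([p for k,p in comps(W,.028,.06,(.54,.72,-.37,-.2),5)]); print(desc(P))
    for t,lo,hi,box in [('grips',.195,.24,(.5,.7,.12,.36)),('knob',.085,.12,(.36,.56,-.05,.36)),('roundgrip',.12,.17,(.36,.56,-.35,.0))]:
        for k,P in comps(W,lo,hi,box): print(n,t,desc(P))
E
```

```text
clock 13.85 tcp [ 0.6025 -0.0376  0.307 ] yang -42.1 op 0.498 ff 0.0 q7 -0.49 F [ 0.6 -0.   0.4]
dp [ 148.6 -151.2    7.1] twist [ 0.001 -0.    -0.7  ]
top n69 med [ 0.637 -0.283  0.161] mean [ 0.637 -0.284  0.158] zmax 0.169 rect c(637,-285) 26x16 a1
n225 med [ 0.634 -0.277  0.048] mean [ 0.636 -0.281  0.045] zmax 0.058 rect c(638,-285) 84x54 a7
top grips n67 med [0.596 0.281 0.223] mean [0.596 0.281 0.221] zmax 0.229 rect c(596,283) 15x24 a0
top grips n73 med [0.59  0.172 0.222] mean [0.59  0.173 0.22 ] zmax 0.229 rect c(590,175) 27x16 a90
top knob n52 med [0.435 0.263 0.107] mean [0.435 0.263 0.105] zmax 0.113 rect c(435,264) 19x20 a0
top roundgrip n68 med [ 0.437 -0.107  0.154] mean [ 0.437 -0.107  0.152] zmax 0.160 rect c(436,-108) 26x16 a77
top roundgrip n78 med [ 0.438 -0.213  0.154] mean [ 0.438 -0.212  0.15 ] zmax 0.161 rect c(437,-213) 16x27 a34
scene n120 med [ 0.639 -0.295  0.151] mean [ 0.638 -0.293  0.149] zmax 0.162 rect c(637,-290) 28x18 a7
n346 med [ 0.637 -0.293  0.043] mean [ 0.637 -0.291  0.042] zmax 0.059 rect c(636,-289) 83x58 a4
scene grips n64 med [0.6   0.273 0.213] mean [0.599 0.276 0.211] zmax 0.226 rect c(597,279) 19x35 a2
scene grips n71 med [0.594 0.165 0.213] mean [0.592 0.168 0.211] zmax 0.222 rect c(591,170) 17x32 a3
scene roundgrip n103 med [ 0.441 -0.116  0.141] mean [ 0.439 -0.115  0.14 ] zmax 0.157 rect c(437,-113) 32x21 a73
scene roundgrip n83 med [ 0.439 -0.223  0.147] mean [ 0.439 -0.221  0.143] zmax 0.156 rect c(435,-218) 16x28 a35
```

Request:
step_arm:
  motion:
    - {"dp": [40, -40, 0], "twist": [0, 0, -0.16], "hand": 0}
    - {"dp": [80, -80, 0], "twist": [0, 0, -0.32], "hand": 0}
    - {"dp": [120, -120, 0], "twist": [0, 0, -0.48], "hand": 0}
    - {"dp": [148, -151, 0], "twist": [0, 0, -0.64], "hand": 0}
    - {"dp": [148, -151, 0], "twist": [0, 0, -0.7], "hand": 0}

```text
clock: 14.58
tool_pos: [0.5905, 0.1764, 0.3065]
eef_rot: [0.718, 0.696, 0.001, -0.001]
contact_force: [0.3, -0.7, -0.9]
opening: 0.504
finger_force: 0.0
```

Request:
step_arm:
  motion:
    - {"dp": [0, 0, 0], "twist": [0, 0, 0], "hand": 0}
    - {"dp": [0, 0, 0], "twist": [0, 0, 0], "hand": 0}

```text
clock: 14.82
tool_pos: [0.5917, 0.1701, 0.3068]
eef_rot: [0.723, 0.691, -0.0, 0.0]
contact_force: [-0.2, -0.6, 0.0]
opening: 0.499
finger_force: 0.0
```

```bash
python3 -c "
from h import *
plan((.59,.174,.212,-2))"
```

```text
clock 14.82 tcp [0.5917 0.1701 0.3068] yang -2.5 op 0.499 ff 0.0 q7 -0.27 F [-0.2 -0.6  0. ]
dp [ 3.9 -1.9 94.8] twist [ 0.     0.001 -0.009]
```

Request:
step_arm:
  motion:
    - {"dp": [5, -1, 40], "twist": [0, 0, 0], "hand": 0}
    - {"dp": [5, -1, 75], "twist": [0, 0, 0], "hand": 0}
    - {"dp": [5, -1, 95], "twist": [0, 0, 0], "hand": 0}
    - {"dp": [5, -1, 95], "twist": [0, 0, 0], "hand": 0}
    - {"dp": [5, -1, 95], "twist": [0, 0, 0], "hand": -0.5}
  force: 20

```text
clock: 15.45
tool_pos: [0.5914, 0.176, 0.2127]
eef_rot: [0.722, 0.692, 0.001, 0.001]
contact_force: [-0.8, -0.5, -0.6]
opening: 0.408
finger_force: 0.0
```

Request:
step_arm:
  motion:
    - {"dp": [0, 0, 0], "twist": [0, 0, 0], "hand": -1}
    - {"dp": [0, 0, 0], "twist": [0, 0, 0], "hand": -1}
    - {"dp": [0, 0, 0], "twist": [0, 0, 0], "hand": -1}
    - {"dp": [0, 0, 0], "twist": [0, 0, 0], "hand": -1}
  force: 20

```text
clock: 15.95
tool_pos: [0.5908, 0.1768, 0.2124]
eef_rot: [0.721, 0.692, 0.001, 0.0]
contact_force: [-1.6, 0.6, 4.8]
opening: 0.18
finger_force: 19.9
```

Request:
step_arm:
  motion:
    - {"dp": [0, 0, -10], "twist": [0, 0, 0], "hand": -1}
    - {"dp": [0, 0, -24], "twist": [0, 0, 0], "hand": -1}
    - {"dp": [0, -5, -25], "twist": [0, 0, 0], "hand": -1}
    - {"dp": [0, -25, -25], "twist": [0, 0, 0], "hand": -1}
    - {"dp": [0, -45, -25], "twist": [0, 0, 0], "hand": -1}

```text
clock: 16.58
tool_pos: [0.5446, 0.1783, 0.2366]
eef_rot: [0.721, 0.692, -0.0, -0.0]
contact_force: [-0.1, -0.2, -1.4]
opening: 0.18
finger_force: 20.0
```

Request:
step_arm:
  motion:
    - {"dp": [0, -25, 0], "twist": [0, 0, 0], "hand": -1}
    - {"dp": [0, -45, 0], "twist": [0, 0, 0], "hand": -1}
    - {"dp": [0, -45, -40], "twist": [0, 0, 0], "hand": -1}
    - {"dp": [0, -45, -80], "twist": [0, 0, 0], "hand": -1}
    - {"dp": [0, -45, -90], "twist": [0, 0, 0], "hand": -1}

```text
clock: 17.2
tool_pos: [0.5015, 0.1805, 0.3289]
eef_rot: [0.721, 0.692, 0.002, 0.001]
contact_force: [0.2, 1.0, -2.0]
opening: 0.179
finger_force: 20.0
```

```bash
python3 - <<'E'
from h import *
plan((.59,-.08,.33,-40),(.621,-.2065,.33,-83.7))
for n in ['top','scene']:
    s=snap(n); W=cloud(s)
    P=np.concatenate([p for k,p in comps(W,.18,.245,(.44,.53,.1,.25),5)]); print(desc(P))
E
```

```text
clock 17.2 tcp [0.5015 0.1805 0.3289] yang -2.3 op 0.179 ff 19.99065702664666 q7 -0.34 F [ 0.2  1.  -2. ]
dp [-256.7   99.1   -1.2] twist [ 0.003 -0.003  0.657]
dp [-77.  105.1   0. ] twist [0.    0.    0.763]
n290 med [0.5   0.153 0.211] mean [0.499 0.154 0.212] zmax 0.245 rect c(501,158) 43x55 a87
n450 med [0.505 0.166 0.208] mean [0.505 0.17  0.208] zmax 0.242 rect c(501,177) 94x58 a89
```

Request:
step_arm:
  motion:
    - {"dp": [-56, 22, 0], "twist": [0, 0, 0.13], "hand": -1}
    - {"dp": [-106, 42, 0], "twist": [0, 0, 0.26], "hand": -1}
    - {"dp": [-156, 62, 0], "twist": [0, 0, 0.39], "hand": -1}
    - {"dp": [-206, 80, 0], "twist": [0, 0, 0.52], "hand": -1}
    - {"dp": [-256, 99, 0], "twist": [0, 0, 0.65], "hand": -1}

```text
clock: 17.92
tool_pos: [0.5884, -0.0809, 0.3245]
eef_rot: [0.906, 0.424, -0.002, -0.001]
contact_force: [0.8, 0.6, -1.2]
opening: 0.18
finger_force: 20.0
```

Request:
step_arm:
  motion:
    - {"dp": [-38, 52, 0], "twist": [0, 0, 0.16], "hand": -1}
    - {"dp": [-60, 82, 0], "twist": [0, 0, 0.32], "hand": -1}
    - {"dp": [-77, 105, 0], "twist": [0, 0, 0.48], "hand": -1}
    - {"dp": [-77, 105, 0], "twist": [0, 0, 0.64], "hand": -1}
    - {"dp": [-77, 105, 0], "twist": [0, 0, 0.76], "hand": -1}

```text
clock: 18.55
tool_pos: [0.6199, -0.206, 0.3238]
eef_rot: [0.998, 0.057, -0.002, -0.001]
contact_force: [0.8, 0.1, -2.0]
opening: 0.179
finger_force: 20.0
```

Request:
step_arm:
  motion:
    - {"dp": [0, 0, 0], "twist": [0, 0, 0], "hand": -1}
    - {"dp": [0, 0, 0], "twist": [0, 0, 0], "hand": -1}
    - {"dp": [0, 0, 0], "twist": [0, 0, 0], "hand": -1}

```text
clock: 18.92
tool_pos: [0.6207, -0.2057, 0.3263]
eef_rot: [0.998, 0.06, -0.0, -0.0]
contact_force: [-0.9, 0.0, -1.2]
opening: 0.178
finger_force: 20.0
```

```bash
python3 - <<'E'
from h import *
plan((.621,-.2065,.152,-83.7))
s=snap('scene'); W=cloud(s)
P=np.concatenate([p for k,p in comps(W,.17,.25,(.54,.72,-.3,-.1),5)]); print(desc(P), np.percentile(P[:,2],[0,1]))
E
```

```text
clock 18.93 tcp [ 0.6207 -0.2057  0.3263] yang -83.1 op 0.178 ff 19.99957353109494 q7 -0.84 F [-0.9  0.  -1.2]
dp [  0.2   0.9 174.3] twist [-0.001  0.     0.011]
n767 med [ 0.628 -0.215  0.205] mean [ 0.628 -0.212  0.206] zmax 0.250 rect c(625,-209) 86x60 a7 [0.17766968 0.18210239]
```

Request:
step_arm:
  motion:
    - {"dp": [0, 0, 50], "twist": [0, 0, 0], "hand": -1}
    - {"dp": [0, 0, 100], "twist": [0, 0, 0], "hand": -1}
    - {"dp": [0, 0, 140], "twist": [0, 0, 0], "hand": -1}
    - {"dp": [0, 0, 160], "twist": [0, 0, 0], "hand": -1}
    - {"dp": [0, 0, 169], "twist": [0, 0, 0], "hand": -1}

```text
clock: 19.6
tool_pos: [0.6205, -0.2055, 0.1565]
eef_rot: [0.998, 0.06, -0.001, -0.0]
contact_force: [0.5, -0.9, -1.0]
opening: 0.178
finger_force: 20.0
```

Request:
step_arm:
  motion:
    - {"dp": [0, 0, 3], "twist": [0, 0, 0], "hand": -1}
    - {"dp": [0, 0, 5], "twist": [0, 0, 0], "hand": -1}
    - {"dp": [0, 0, 6], "twist": [0, 0, 0], "hand": -1}
    - {"dp": [0, 0, 6], "twist": [0, 0, 0], "hand": -1}

```text
clock: 20.1
tool_pos: [0.6217, -0.2061, 0.1528]
eef_rot: [0.998, 0.06, 0.001, 0.0]
contact_force: [0.5, -0.5, 2.3]
opening: 0.179
finger_force: 20.0
```

Request:
step_arm:
  motion:
    - {"dp": [0, 0, 0], "twist": [0, 0, 0], "hand": -0.3}
    - {"dp": [0, 0, 0], "twist": [0, 0, 0], "hand": -0.3}
    - {"dp": [0, 0, 0], "twist": [0, 0, 0], "hand": -0.3}
    - {"dp": [0, 0, -30], "twist": [0, 0, 0], "hand": -0.3}
    - {"dp": [0, 0, -80], "twist": [0, 0, 0], "hand": -0.3}

```text
clock: 20.72
tool_pos: [0.6198, -0.2051, 0.2307]
eef_rot: [0.998, 0.06, -0.002, -0.001]
contact_force: [-0.1, 0.3, 0.1]
opening: 0.347
finger_force: 0.0
```

Request:
step_arm:
  motion:
    - {"dp": [0, 0, -60], "twist": [0, 0, 0], "hand": 0}
    - {"dp": [0, -62, -75], "twist": [0, 0, -0.18], "hand": 0}
    - {"dp": [0, -124, -75], "twist": [0, 0, -0.36], "hand": 0}
    - {"dp": [0, -186, -75], "twist": [0, 0, -0.54], "hand": 0}
    - {"dp": [0, -248, -75], "twist": [0, 0, -0.72], "hand": 0}

```text
clock: 21.35
tool_pos: [0.5908, 0.0423, 0.3069]
eef_rot: [0.912, 0.41, 0.0, 0.0]
contact_force: [0.2, -0.1, -0.1]
opening: 0.496
finger_force: 0.0
```

```bash
cat >> h.py <<'E'
def check():
    for n in ['top','scene']:
        s=snap(n); W=cloud(s)
        for t,lo,hi,box in [('traygrip',.13,.175,(.54,.72,-.37,-.08)),('hanging',.195,.24,(.5,.7,.0,.36)),('knob',.085,.12,(.36,.56,-.05,.36)),('roundgrip',.12,.17,(.36,.56,-.35,.0))]:
            for k,P in comps(W,lo,hi,box,12): print(n,t,desc(P))
E
python3 - <<'E'
from h import *
plan((.596,.282,.30,-2))
check()
E
```

```text
clock 21.35 tcp [0.5908 0.0423 0.3069] yang -41.5 op 0.496 ff 0.0 q7 -0.59 F [ 0.2 -0.1 -0.1]
dp [ 182.8 -155.1    7. ] twist [ 0.   -0.   -0.69]
top traygrip n71 med [ 0.637 -0.284  0.16 ] mean [ 0.637 -0.284  0.156] zmax 0.167 rect c(638,-286) 27x15 a6
top traygrip n73 med [ 0.629 -0.203  0.161] mean [ 0.628 -0.204  0.158] zmax 0.167 rect c(628,-205) 26x17 a7
top hanging n70 med [0.595 0.28  0.222] mean [0.596 0.281 0.22 ] zmax 0.229 rect c(596,283) 15x24 a1
top knob n52 med [0.435 0.263 0.106] mean [0.435 0.263 0.104] zmax 0.111 rect c(435,264) 20x19 a90
top roundgrip n69 med [ 0.437 -0.108  0.155] mean [ 0.437 -0.107  0.153] zmax 0.161 rect c(437,-108) 26x17 a77
top roundgrip n78 med [ 0.438 -0.213  0.154] mean [ 0.438 -0.212  0.151] zmax 0.160 rect c(437,-214) 17x26 a35
scene traygrip n108 med [ 0.63  -0.214  0.151] mean [ 0.63  -0.212  0.149] zmax 0.162 rect c(627,-210) 28x20 a10
scene traygrip n118 med [ 0.639 -0.294  0.152] mean [ 0.638 -0.292  0.149] zmax 0.164 rect c(637,-291) 28x20 a24
scene hanging n65 med [0.599 0.272 0.213] mean [0.598 0.275 0.211] zmax 0.224 rect c(596,277) 18x33 a2
scene knob n33 med [0.436 0.255 0.099] mean [0.435 0.256 0.097] zmax 0.106 rect c(434,259) 16x20 a81
scene roundgrip n103 med [ 0.441 -0.116  0.142] mean [ 0.439 -0.115  0.141] zmax 0.155 rect c(437,-114) 28x22 a86
scene roundgrip n83 med [ 0.439 -0.224  0.145] mean [ 0.438 -0.221  0.142] zmax 0.156 rect c(435,-217) 15x31 a33
```

Request:
step_arm:
  motion:
    - {"dp": [45, -38, 0], "twist": [0, 0, -0.16], "hand": 0}
    - {"dp": [90, -76, 0], "twist": [0, 0, -0.32], "hand": 0}
    - {"dp": [135, -114, 0], "twist": [0, 0, -0.48], "hand": 0}
    - {"dp": [165, -140, 0], "twist": [0, 0, -0.64], "hand": 0}
    - {"dp": [183, -156, 0], "twist": [0, 0, -0.69], "hand": 0}

```text
clock: 22.08
tool_pos: [0.597, 0.2826, 0.3064]
eef_rot: [0.721, 0.693, -0.0, -0.0]
contact_force: [0.1, -0.6, -0.3]
opening: 0.502
finger_force: 0.0
```

Request:
step_arm:
  motion:
    - {"dp": [0, 0, 0], "twist": [0, 0, 0], "hand": 0}
    - {"dp": [0, 0, 0], "twist": [0, 0, 0], "hand": 0}
    - {"dp": [0, 0, 0], "twist": [0, 0, 0], "hand": 0}

```text
clock: 22.45
tool_pos: [0.5979, 0.2781, 0.307]
eef_rot: [0.723, 0.691, -0.0, 0.001]
contact_force: [-0.0, -0.1, 0.6]
opening: 0.5
finger_force: 0.0
```

```bash
python3 -c "
from h import *
plan((.596,.284,.212,-2))"
```

```text
clock 22.45 tcp [0.5979 0.2781 0.307 ] yang -2.6 op 0.5 ff 0.0 q7 -0.4 F [-0.  -0.1  0.6]
dp [ 5.9 -2.2 94.9] twist [ 0.     0.001 -0.01 ]
```

Request:
step_arm:
  motion:
    - {"dp": [6, -1, 40], "twist": [0, 0, 0], "hand": 0}
    - {"dp": [6, -1, 75], "twist": [0, 0, 0], "hand": 0}
    - {"dp": [6, -1, 95], "twist": [0, 0, 0], "hand": 0}
    - {"dp": [6, -1, 95], "twist": [0, 0, 0], "hand": 0}
    - {"dp": [6, -1, 95], "twist": [0, 0, 0], "hand": -0.5}
  force: 20

```text
clock: 23.08
tool_pos: [0.5975, 0.2862, 0.2129]
eef_rot: [0.722, 0.692, 0.001, 0.0]
contact_force: [0.7, 0.2, -0.9]
opening: 0.409
finger_force: 0.0
```

Request:
step_arm:
  motion:
    - {"dp": [0, 0, 0], "twist": [0, 0, 0], "hand": -1}
    - {"dp": [0, 0, 0], "twist": [0, 0, 0], "hand": -1}
    - {"dp": [0, 0, 0], "twist": [0, 0, 0], "hand": -1}
    - {"dp": [0, 0, 0], "twist": [0, 0, 0], "hand": -1}
  force: 20

```text
clock: 23.58
tool_pos: [0.5967, 0.287, 0.2124]
eef_rot: [0.721, 0.692, 0.001, 0.0]
contact_force: [-0.7, -0.7, 3.8]
opening: 0.181
finger_force: 19.9
```

Request:
step_arm:
  motion:
    - {"dp": [0, 0, -10], "twist": [0, 0, 0], "hand": -1}
    - {"dp": [0, 0, -24], "twist": [0, 0, 0], "hand": -1}
    - {"dp": [0, -5, -25], "twist": [0, 0, 0], "hand": -1}
    - {"dp": [0, -25, -25], "twist": [0, 0, 0], "hand": -1}
    - {"dp": [0, -45, -25], "twist": [0, 0, 0], "hand": -1}

```text
clock: 24.2
tool_pos: [0.5506, 0.2886, 0.2366]
eef_rot: [0.721, 0.692, -0.0, -0.0]
contact_force: [-0.3, 0.5, -2.3]
opening: 0.178
finger_force: 20.0
```

Request:
step_arm:
  motion:
    - {"dp": [0, -5, -15], "twist": [0, 0, 0], "hand": -1}
    - {"dp": [0, -15, -45], "twist": [0, 0, 0], "hand": -1}
    - {"dp": [0, -30, -80], "twist": [0, 0, 0], "hand": -1}
    - {"dp": [0, -45, -90], "twist": [0, 0, 0], "hand": -1}
    - {"dp": [0, -45, -90], "twist": [0, 0, 0], "hand": -1}

```text
clock: 24.82
tool_pos: [0.5058, 0.2909, 0.3273]
eef_rot: [0.721, 0.693, 0.0, -0.0]
contact_force: [1.2, -0.0, -2.3]
opening: 0.182
finger_force: 20.0
```

```bash
python3 - <<'E'
from h import *
plan((.54,.03,.33,-20),(.609,-.127,.33,-83.7))
check()
E
```

```text
clock 24.82 tcp [0.5058 0.2909 0.3273] yang -2.3 op 0.182 ff 19.960333297785837 q7 -0.48 F [ 1.2 -0.  -2.3]
dp [-259.3   44.5   -2.9] twist [ 0.    -0.001  0.309]
dp [-123.9  118.5    0. ] twist [0.    0.    1.112]
top traygrip n71 med [ 0.637 -0.284  0.16 ] mean [ 0.637 -0.284  0.156] zmax 0.169 rect c(637,-285) 26x15 a2
top traygrip n74 med [ 0.629 -0.203  0.16 ] mean [ 0.628 -0.204  0.158] zmax 0.166 rect c(628,-205) 26x17 a7
top hanging n179 med [0.519 0.269 0.211] mean [0.519 0.269 0.213] zmax 0.238 rect c(519,276) 58x29 a82
top knob n49 med [0.435 0.263 0.107] mean [0.435 0.263 0.105] zmax 0.111 rect c(435,264) 19x20 a2
top roundgrip n69 med [ 0.438 -0.108  0.154] mean [ 0.438 -0.107  0.152] zmax 0.162 rect c(437,-108) 27x16 a77
top roundgrip n79 med [ 0.438 -0.212  0.155] mean [ 0.438 -0.212  0.151] zmax 0.161 rect c(437,-213) 17x26 a35
scene traygrip n110 med [ 0.63  -0.214  0.152] mean [ 0.63  -0.212  0.149] zmax 0.163 rect c(628,-208) 27x19 a6
scene traygrip n121 med [ 0.639 -0.294  0.152] mean [ 0.638 -0.293  0.149] zmax 0.162 rect c(637,-290) 27x19 a2
scene hanging n177 med [0.526 0.282 0.212] mean [0.52  0.282 0.213] zmax 0.239 rect c(519,283) 89x37 a90
scene knob n33 med [0.437 0.254 0.099] mean [0.436 0.256 0.098] zmax 0.108 rect c(434,259) 15x33 a34
scene roundgrip n105 med [ 0.441 -0.116  0.14 ] mean [ 0.44  -0.115  0.141] zmax 0.157 rect c(437,-113) 29x21 a78
scene roundgrip n83 med [ 0.44  -0.223  0.146] mean [ 0.439 -0.221  0.142] zmax 0.157 rect c(436,-218) 16x37 a32
```

Request:
step_arm:
  motion:
    - {"dp": [-50, 9, 0], "twist": [0, 0, 0.1], "hand": -1}
    - {"dp": [-105, 18, 0], "twist": [0, 0, 0.2], "hand": -1}
    - {"dp": [-160, 27, 0], "twist": [0, 0, 0.3], "hand": -1}
    - {"dp": [-210, 36, 0], "twist": [0, 0, 0.4], "hand": -1}
    - {"dp": [-259, 45, 0], "twist": [0, 0, 0.5], "hand": -1}

```text
clock: 25.55
tool_pos: [0.541, 0.0276, 0.3255]
eef_rot: [0.871, 0.491, -0.001, -0.0]
contact_force: [0.3, -0.2, -2.2]
opening: 0.18
finger_force: 20.0
```

Request:
step_arm:
  motion:
    - {"dp": [-30, 42, 0], "twist": [0, 0, 0.18], "hand": -1}
    - {"dp": [-60, 84, 0], "twist": [0, 0, 0.36], "hand": -1}
    - {"dp": [-85, 120, 0], "twist": [0, 0, 0.54], "hand": -1}
    - {"dp": [-99, 140, 0], "twist": [0, 0, 0.72], "hand": -1}
    - {"dp": [-99, 140, 0], "twist": [0, 0, 0.9], "hand": -1}

```text
clock: 26.18
tool_pos: [0.6099, -0.1307, 0.3251]
eef_rot: [0.998, 0.06, -0.001, 0.001]
contact_force: [0.2, 0.2, -1.8]
opening: 0.178
finger_force: 20.0
```

Request:
step_arm:
  motion:
    - {"dp": [0, 0, 0], "twist": [0, 0, 0.02], "hand": -1}
    - {"dp": [0, 0, 0], "twist": [0, 0, 0.02], "hand": -1}
    - {"dp": [0, 0, 0], "twist": [0, 0, 0.02], "hand": -1}

```text
clock: 26.55
tool_pos: [0.61, -0.1267, 0.3265]
eef_rot: [0.998, 0.056, -0.0, -0.0]
contact_force: [-0.6, 0.0, -1.8]
opening: 0.18
finger_force: 20.0
```

```bash
python3 - <<'E'
from h import *
plan((.609,-.127,.152,-83.7))
s=snap('scene'); W=cloud(s)
P=np.concatenate([p for k,p in comps(W,.165,.25,(.54,.72,-.3,-.05),5)]); print(desc(P), np.percentile(P[:,2],[0,1]))
E
```

```text
clock 26.55 tcp [ 0.61   -0.1267  0.3265] yang -83.6 op 0.18 ff 19.99714420409873 q7 -0.92 F [-0.6  0.  -1.8]
dp [ -1.    0.2 174.5] twist [-0.     0.     0.002]
n693 med [ 0.615 -0.137  0.204] mean [ 0.614 -0.134  0.206] zmax 0.250 rect c(612,-130) 84x61 a8 [0.17906055 0.18155815]
```

Request:
step_arm:
  motion:
    - {"dp": [0, 0, 50], "twist": [0, 0, 0], "hand": -1}
    - {"dp": [0, 0, 100], "twist": [0, 0, 0], "hand": -1}
    - {"dp": [0, 0, 140], "twist": [0, 0, 0], "hand": -1}
    - {"dp": [0, 0, 160], "twist": [0, 0, 0], "hand": -1}
    - {"dp": [0, 0, 169], "twist": [0, 0, 0], "hand": -1}

```text
clock: 27.22
tool_pos: [0.6096, -0.1267, 0.1566]
eef_rot: [0.998, 0.055, -0.001, -0.0]
contact_force: [-0.6, -0.2, -1.6]
opening: 0.178
finger_force: 20.0
```

Request:
step_arm:
  motion:
    - {"dp": [0, 0, 3], "twist": [0, 0, 0], "hand": -1}
    - {"dp": [0, 0, 5], "twist": [0, 0, 0], "hand": -1}
    - {"dp": [0, 0, 6], "twist": [0, 0, 0], "hand": -1}
    - {"dp": [0, 0, 6], "twist": [0, 0, 0], "hand": -1}

```text
clock: 27.72
tool_pos: [0.6107, -0.1272, 0.1526]
eef_rot: [0.998, 0.055, 0.001, 0.0]
contact_force: [0.5, 0.8, 0.5]
opening: 0.181
finger_force: 20.0
```

Request:
step_arm:
  motion:
    - {"dp": [0, 0, 0], "twist": [0, 0, 0], "hand": -0.3}
    - {"dp": [0, 0, 0], "twist": [0, 0, 0], "hand": -0.3}
    - {"dp": [0, 0, 0], "twist": [0, 0, 0], "hand": -0.3}
    - {"dp": [0, 0, -30], "twist": [0, 0, 0], "hand": -0.3}
    - {"dp": [0, 0, -80], "twist": [0, 0, 0], "hand": -0.3}

```text
clock: 28.35
tool_pos: [0.6089, -0.1266, 0.231]
eef_rot: [0.998, 0.055, -0.002, -0.001]
contact_force: [0.9, 0.1, 0.3]
opening: 0.351
finger_force: 0.0
```

Request:
step_arm:
  motion:
    - {"dp": [0, 0, -40], "twist": [0, 0, 0], "hand": 0}
    - {"dp": [-40, 0, -60], "twist": [0, 0, -0.18], "hand": 0}
    - {"dp": [-80, 0, -60], "twist": [0, 0, -0.36], "hand": 0}
    - {"dp": [-120, 0, -60], "twist": [0, 0, -0.54], "hand": 0}
    - {"dp": [-160, -20, -60], "twist": [0, 0, -0.72], "hand": 0}

```text
clock: 28.98
tool_pos: [0.4474, -0.1261, 0.292]
eef_rot: [0.915, 0.405, 0.0, 0.001]
contact_force: [0.3, 0.4, -0.3]
opening: 0.499
finger_force: 0.0
```

```bash
python3 - <<'E'
from h import *
plan((.437,-.108,.25,-12))
check()
E
```

```text
clock 28.98 tcp [ 0.4474 -0.1261  0.292 ] yang -42.3 op 0.499 ff 0.0 q7 -0.25 F [ 0.3  0.4 -0.3]
dp [  6.4 -20.   42. ] twist [ 0.002  0.001 -0.528]
top traygrip n70 med [ 0.637 -0.284  0.161] mean [ 0.637 -0.284  0.157] zmax 0.167 rect c(637,-285) 27x15 a2
top traygrip n75 med [ 0.629 -0.203  0.161] mean [ 0.628 -0.203  0.158] zmax 0.168 rect c(628,-205) 26x16 a8
top traygrip n66 med [ 0.614 -0.124  0.16 ] mean [ 0.613 -0.125  0.158] zmax 0.167 rect c(613,-126) 24x16 a6
top knob n52 med [0.435 0.263 0.107] mean [0.435 0.263 0.105] zmax 0.113 rect c(435,264) 19x18 a2
top roundgrip n49 med [ 0.439 -0.103  0.154] mean [ 0.439 -0.103  0.15 ] zmax 0.162 rect c(437,-106) 23x16 a76
scene traygrip n104 med [ 0.617 -0.135  0.15 ] mean [ 0.616 -0.134  0.148] zmax 0.163 rect c(614,-131) 26x19 a2
scene traygrip n110 med [ 0.63  -0.214  0.152] mean [ 0.63  -0.212  0.149] zmax 0.164 rect c(629,-209) 28x18 a0
scene traygrip n121 med [ 0.639 -0.294  0.152] mean [ 0.639 -0.293  0.149] zmax 0.163 rect c(637,-290) 28x18 a2
scene knob n33 med [0.435 0.256 0.099] mean [0.435 0.257 0.097] zmax 0.108 rect c(435,258) 19x16 a83
scene roundgrip n100 med [ 0.44  -0.117  0.143] mean [ 0.438 -0.116  0.14 ] zmax 0.157 rect c(436,-115) 27x21 a72
scene roundgrip n84 med [ 0.439 -0.223  0.144] mean [ 0.439 -0.221  0.142] zmax 0.158 rect c(436,-217) 16x34 a31
```

Request:
step_arm:
  motion:
    - {"dp": [3, -10, 10], "twist": [0, 0, -0.17], "hand": 0}
    - {"dp": [6, -20, 30], "twist": [0, 0, -0.34], "hand": 0}
    - {"dp": [6, -20, 50], "twist": [0, 0, -0.52], "hand": 0}
    - {"dp": [6, -20, 70], "twist": [0, 0, -0.52], "hand": 0}
    - {"dp": [6, -20, 70], "twist": [0, 0, -0.52], "hand": 0}

```text
clock: 29.7
tool_pos: [0.4379, -0.107, 0.2208]
eef_rot: [0.781, 0.624, -0.001, -0.001]
contact_force: [0.3, -0.1, 0.1]
opening: 0.503
finger_force: 0.0
```

Request:
step_arm:
  motion:
    - {"dp": [0, 0, 0], "twist": [0, 0, 0], "hand": 0}

```text
clock: 29.82
tool_pos: [0.4387, -0.1072, 0.2222]
eef_rot: [0.781, 0.624, 0.0, 0.0]
contact_force: [0.3, -0.8, 0.6]
opening: 0.502
finger_force: 0.0
```

```bash
python3 - <<'E'
from h import *
plan((.437,-.108,.144,-12))
for n in ['top','scene']:
    s=snap(n); W=cloud(s)
    hsv=cv2.cvtColor(s['pixels'],cv2.COLOR_RGB2HSV).astype(int)
    m=(W[...,2]>.15)&(W[...,2]<.2)&(W[...,0]>.54)&(W[...,0]<.66)&(W[...,1]>0)&(W[...,1]<.36)&(hsv[...,1]>100)&(hsv[...,0]<35)&(hsv[...,2]>80)
    k,l=cv2.connectedComponents(m.astype(np.uint8),connectivity=8)
    for i in range(1,k):
        if (l==i).sum()>3: P=W[l==i]; print(n,desc(P),'x',P[:,0].min().round(3),P[:,0].max().round(3),'z at minx',P[P[:,0].argmin()].round(3))
    if n=='top': cv2.imwrite('pics/hooks.png',cv2.resize(s['pixels'][160:230,130:290,::-1],None,fx=5,fy=5,interpolation=cv2.INTER_CUBIC))
E
```

```text
clock 29.82 tcp [ 0.4387 -0.1072  0.2222] yang -12.7 op 0.502 ff 0.0 q7 0.15 F [ 0.3 -0.8  0.6]
dp [-1.2 -1.6 78.2] twist [ 0.001  0.    -0.012]
top n7 med [0.644 0.327 0.17 ] mean [0.643 0.326 0.17 ] zmax 0.175 rect c(643,325) 16x1 a89 x 0.643 0.644 z at minx [0.643 0.333 0.175]
top n77 med [0.6   0.285 0.168] mean [0.6   0.285 0.169] zmax 0.182 rect c(599,286) 9x69 a89 x 0.564 0.633 z at minx [0.564 0.287 0.182]
top n78 med [0.597 0.173 0.169] mean [0.597 0.173 0.169] zmax 0.181 rect c(595,174) 9x68 a89 x 0.562 0.629 z at minx [0.562 0.175 0.179]
top n77 med [0.594 0.066 0.168] mean [0.594 0.066 0.169] zmax 0.180 rect c(592,66) 9x68 a88 x 0.558 0.626 z at minx [0.558 0.067 0.178]
scene n44 med [0.591 0.282 0.162] mean [0.593 0.281 0.163] zmax 0.176 rect c(594,280) 17x63 a79 x 0.562 0.626 z at minx [0.562 0.283 0.171]
scene n8 med [0.642 0.338 0.165] mean [0.642 0.337 0.163] zmax 0.169 rect c(643,337) 4x22 a25 x 0.636 0.647 z at minx [0.636 0.346 0.167]
scene n48 med [0.59  0.17  0.163] mean [0.59  0.17  0.164] zmax 0.178 rect c(594,173) 65x16 a2 x 0.562 0.627 z at minx [0.562 0.171 0.176]
scene n66 med [0.636 0.1   0.163] mean [0.636 0.103 0.163] zmax 0.169 rect c(637,116) 228x6 a88 x 0.632 0.641 z at minx [0.632 0.026 0.158]
scene n45 med [0.593 0.06  0.164] mean [0.591 0.06  0.165] zmax 0.176 rect c(590,60) 11x61 a88 x 0.56 0.621 z at minx [0.56  0.064 0.175]
```

View pics/hooks.png

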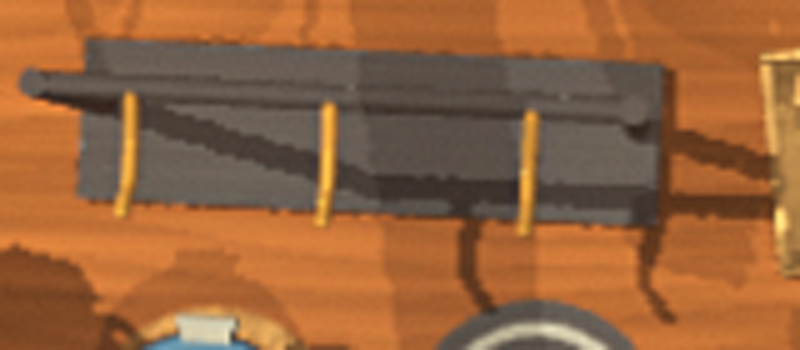

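Request:
step_arm:
  motion:
    - {"dp": [-1, -1, 35], "twist": [0, 0, 0], "hand": 0}
    - {"dp": [-1, -1, 65], "twist": [0, 0, 0], "hand": 0}
    - {"dp": [-1, -1, 78], "twist": [0, 0, 0], "hand": 0}
    - {"dp": [-1, -1, 78], "twist": [0, 0, 0], "hand": 0}
    - {"dp": [-1, -1, 78], "twist": [0, 0, 0], "hand": -0.5}
  force: 20

```text
clock: 30.55
tool_pos: [0.4375, -0.1078, 0.1446]
eef_rot: [0.781, 0.625, 0.001, 0.001]
contact_force: [0.3, -0.2, 0.4]
opening: 0.409
finger_force: 0.0
```

Request:
step_arm:
  motion:
    - {"dp": [0, 0, 0], "twist": [0, 0, 0], "hand": -1}
    - {"dp": [0, 0, 0], "twist": [0, 0, 0], "hand": -1}
    - {"dp": [0, 0, 0], "twist": [0, 0, 0], "hand": -1}
    - {"dp": [0, 0, 0], "twist": [0, 0, 0], "hand": -1}
  force: 20

```text
clock: 31.05
tool_pos: [0.4369, -0.1076, 0.1438]
eef_rot: [0.781, 0.625, 0.0, 0.0]
contact_force: [-0.2, -0.1, 0.4]
opening: 0.004
finger_force: 0.0
```

Request:
step_arm:
  motion:
    - {"dp": [0, 0, -20], "twist": [0, 0, 0], "hand": -1}
    - {"dp": [0, 0, -60], "twist": [0, 0, 0], "hand": -1}
    - {"dp": [0, 0, -100], "twist": [0, 0, 0], "hand": -1}
    - {"dp": [0, 0, -105], "twist": [0, 0, -0.18], "hand": -1}
    - {"dp": [0, 0, -105], "twist": [0, 0, -0.18], "hand": -1}

```text
clock: 31.68
tool_pos: [0.437, -0.1075, 0.2492]
eef_rot: [0.722, 0.692, 0.001, 0.0]
contact_force: [-0.0, -1.2, -0.4]
opening: 0.003
finger_force: 0.0
```

```bash
python3 - <<'E'
from h import *
plan((.5,.174,.25,-2.4))
for n in ['top','scene']:
    s=snap(n); W=cloud(s)
    for k,P in comps(W,.1,.232,(.38,.5,-.18,-.04),8): print(n,desc(P), np.percentile(P[:,2],1).round(3))
E
```

```text
clock 31.68 tcp [ 0.437  -0.1075  0.2492] yang -2.4 op 0.003 ff 0.0 q7 0.27 F [-0.  -1.2 -0.4]
dp [284.   51.   -0.6] twist [ 0.001 -0.    -0.001]
scene n13 med [ 0.435 -0.119  0.227] mean [ 0.435 -0.119  0.228] zmax 0.232 rect c(436,-118) 21x4 a7 0.224
scene n154 med [ 0.409 -0.143  0.132] mean [ 0.407 -0.141  0.131] zmax 0.156 rect c(405,-135) 36x20 a76 0.1
```

The basket was knocked aside just before the grasp, so the fingers closed on nothing. I'll open, back off and look again.

Request:
step_arm:
  motion:
    - {"dp": [50, 50, 0], "twist": [0, 0, 0], "hand": 0}
    - {"dp": [100, 100, 0], "twist": [0, 0, 0], "hand": 0}
    - {"dp": [120, 140, 0], "twist": [0, 0, 0], "hand": 0}
    - {"dp": [120, 140, 0], "twist": [0, 0, 0], "hand": 0}
    - {"dp": [120, 140, 0], "twist": [0, 0, 0], "hand": 0}

```text
clock: 32.4
tool_pos: [0.5803, 0.0059, 0.2474]
eef_rot: [0.722, 0.692, -0.002, -0.001]
contact_force: [-0.9, 0.2, -0.2]
opening: 0.5
finger_force: 0.0
```

```bash
python3 - <<'E'
from h import *
check()
s=snap('top'); W=cloud(s)
for k,P in comps(W,.12,.17,(.3,.52,-.35,.05),12): print(desc(P))
cv2.imwrite('pics/c5.png',cv2.resize(s['pixels'][180:300,230:390,::-1],None,fx=5,fy=5,interpolation=cv2.INTER_CUBIC))
plan((.404,-.135,.25,-13))
E
```

```text
top traygrip n70 med [ 0.637 -0.283  0.161] mean [ 0.638 -0.284  0.157] zmax 0.168 rect c(637,-285) 26x15 a2
top traygrip n73 med [ 0.629 -0.203  0.161] mean [ 0.628 -0.204  0.158] zmax 0.168 rect c(628,-205) 26x16 a7
top traygrip n66 med [ 0.614 -0.124  0.161] mean [ 0.613 -0.125  0.158] zmax 0.167 rect c(614,-126) 25x16 a9
top knob n53 med [0.435 0.262 0.106] mean [0.435 0.263 0.104] zmax 0.114 rect c(435,264) 19x20 a5
top roundgrip n78 med [ 0.438 -0.212  0.154] mean [ 0.438 -0.212  0.15 ] zmax 0.161 rect c(437,-214) 17x27 a33
top roundgrip n73 med [ 0.407 -0.134  0.155] mean [ 0.408 -0.134  0.151] zmax 0.160 rect c(407,-135) 27x16 a76
scene traygrip n101 med [ 0.617 -0.136  0.151] mean [ 0.616 -0.134  0.149] zmax 0.162 rect c(614,-130) 28x23 a3
scene traygrip n112 med [ 0.63  -0.214  0.152] mean [ 0.63  -0.212  0.149] zmax 0.162 rect c(628,-209) 28x21 a4
scene traygrip n121 med [ 0.639 -0.294  0.151] mean [ 0.639 -0.293  0.149] zmax 0.162 rect c(637,-291) 27x18 a2
scene knob n16 med [0.434 0.255 0.103] mean [0.435 0.256 0.103] zmax 0.108 rect c(435,256) 15x24 a31
scene roundgrip n106 med [ 0.408 -0.141  0.141] mean [ 0.407 -0.141  0.14 ] zmax 0.156 rect c(405,-139) 27x22 a78
scene roundgrip n84 med [ 0.439 -0.224  0.145] mean [ 0.439 -0.221  0.142] zmax 0.155 rect c(435,-218) 17x36 a36
n79 med [ 0.438 -0.212  0.153] mean [ 0.438 -0.212  0.15 ] zmax 0.162 rect c(437,-214) 17x27 a35
n72 med [ 0.407 -0.134  0.154] mean [ 0.408 -0.134  0.151] zmax 0.162 rect c(406,-135) 27x17 a75
clock 32.55 tcp [0.5803 0.0051 0.2485] yang -2.5 op 0.503 ff 0.0 q7 0.04 F [-0.8 -0.3 -0. ]
dp [-147.7 -170.    -1.1] twist [-0.002  0.001  0.183]
```

View pics/c5.png

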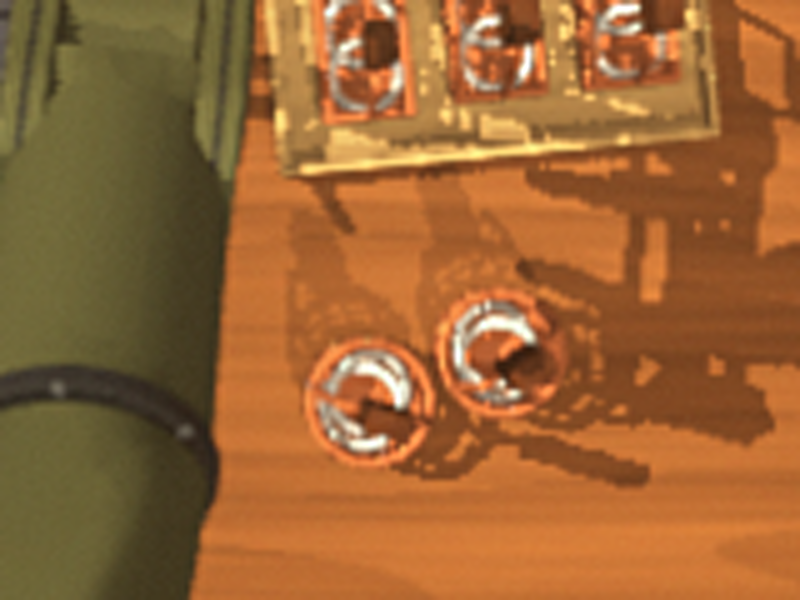

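Both rounds are still upright: (365,400) in the crop, now at world (0.407, -0.134), and (500,352), not moved. Regrasping.

Request:
step_arm:
  motion:
    - {"dp": [-40, -45, 0], "twist": [0, 0, 0.1], "hand": 0}
    - {"dp": [-80, -90, 0], "twist": [0, 0, 0.2], "hand": 0}
    - {"dp": [-120, -135, 0], "twist": [0, 0, 0.2], "hand": 0}
    - {"dp": [-147, -167, 20], "twist": [0, 0, 0.2], "hand": 0}
    - {"dp": [-147, -167, 28], "twist": [0, 0, 0.2], "hand": 0}

```text
clock: 33.17
tool_pos: [0.4046, -0.1358, 0.2207]
eef_rot: [0.789, 0.614, -0.001, -0.001]
contact_force: [0.1, 0.4, 0.0]
opening: 0.501
finger_force: 0.0
```

Request:
step_arm:
  motion:
    - {"dp": [0, 0, 0], "twist": [0, 0, 0], "hand": 0}
    - {"dp": [0, 0, 0], "twist": [0, 0, 0], "hand": 0}

```text
clock: 33.42
tool_pos: [0.4101, -0.1329, 0.221]
eef_rot: [0.786, 0.618, 0.001, 0.0]
contact_force: [0.1, -0.1, -0.1]
opening: 0.499
finger_force: 0.0
```

```bash
python3 - <<'E'
from h import *
plan((.407,-.135,.144,-14))
s=snap('scene'); W=cloud(s)
for k,P in comps(W,.12,.17,(.3,.52,-.35,.05),12): print(desc(P))
E
```

```text
clock 33.42 tcp [ 0.4101 -0.1329  0.221 ] yang -13.7 op 0.499 ff 0.0 q7 0.22 F [ 0.1 -0.1 -0.1]
dp [-2.9 -2.6 77. ] twist [ 0.002 -0.001  0.005]
n107 med [ 0.409 -0.142  0.142] mean [ 0.407 -0.141  0.14 ] zmax 0.157 rect c(405,-139) 29x25 a56
n84 med [ 0.44  -0.223  0.145] mean [ 0.439 -0.221  0.142] zmax 0.155 rect c(435,-217) 16x31 a33
```

Request:
step_arm:
  motion:
    - {"dp": [-3, -2, 35], "twist": [0, 0, 0], "hand": 0}
    - {"dp": [-3, -2, 65], "twist": [0, 0, 0], "hand": 0}
    - {"dp": [-3, -2, 77], "twist": [0, 0, 0], "hand": 0}
    - {"dp": [-3, -2, 77], "twist": [0, 0, 0], "hand": 0}
    - {"dp": [-3, -2, 77], "twist": [0, 0, 0], "hand": -0.5}
  force: 20

```text
clock: 34.1
tool_pos: [0.4068, -0.1359, 0.1444]
eef_rot: [0.787, 0.617, 0.0, 0.001]
contact_force: [0.5, -0.5, -0.1]
opening: 0.41
finger_force: 0.0
```

Request:
step_arm:
  motion:
    - {"dp": [0, 0, 0], "twist": [0, 0, 0], "hand": -1}
    - {"dp": [0, 0, 0], "twist": [0, 0, 0], "hand": -1}
    - {"dp": [0, 0, 0], "twist": [0, 0, 0], "hand": -1}
    - {"dp": [0, 0, 0], "twist": [0, 0, 0], "hand": -1}
  force: 20

```text
clock: 34.6
tool_pos: [0.4062, -0.1359, 0.1438]
eef_rot: [0.787, 0.617, 0.0, 0.0]
contact_force: [-0.5, -0.3, 1.0]
opening: 0.178
finger_force: 19.9
```

Request:
step_arm:
  motion:
    - {"dp": [0, 0, -20], "twist": [0, 0, 0], "hand": -1}
    - {"dp": [0, 0, -60], "twist": [0, 0, 0], "hand": -1}
    - {"dp": [0, 0, -100], "twist": [0, 0, 0], "hand": -1}
    - {"dp": [0, 0, -120], "twist": [0, 0, -0.1], "hand": -1}
    - {"dp": [0, 0, -120], "twist": [0, 0, -0.2], "hand": -1}

```text
clock: 35.22
tool_pos: [0.4068, -0.1361, 0.2651]
eef_rot: [0.72, 0.694, 0.001, 0.001]
contact_force: [0.5, 0.6, -1.5]
opening: 0.18
finger_force: 19.9
```

```bash
python3 - <<'E'
from h import *
plan((.5,.174,.26,-2.4))
for n in ['top','scene']:
    s=snap(n); W=cloud(s)
    P=np.concatenate([p for k,p in comps(W,.1,.24,(.34,.48,-.195,-.07),8)]); print(n,desc(P), np.percentile(P[:,2],1).round(3))
E
```

```text
clock 35.23 tcp [ 0.4068 -0.1361  0.2651] yang -2.2 op 0.18 ff 19.938699335401537 q7 0.35 F [ 0.5  0.6 -1.5]
dp [313.4  81.5   5.2] twist [0.003 0.001 0.004]
top n210 med [ 0.413 -0.113  0.16 ] mean [ 0.413 -0.116  0.159] zmax 0.229 rect c(417,-123) 44x77 a57 0.127
scene n627 med [ 0.408 -0.148  0.15 ] mean [ 0.41  -0.143  0.156] zmax 0.239 rect c(405,-138) 78x77 a82 0.121
```

Request:
step_arm:
  motion:
    - {"dp": [50, 13, 0], "twist": [0, 0, 0], "hand": -1}
    - {"dp": [105, 27, 0], "twist": [0, 0, 0], "hand": -1}
    - {"dp": [160, 41, 0], "twist": [0, 0, 0], "hand": -1}
    - {"dp": [215, 55, 0], "twist": [0, 0, 0], "hand": -1}
    - {"dp": [265, 68, 0], "twist": [0, 0, 0], "hand": -1}

```text
clock: 35.95
tool_pos: [0.4848, 0.1282, 0.2631]
eef_rot: [0.722, 0.692, -0.001, -0.0]
contact_force: [0.2, -0.7, -1.9]
opening: 0.178
finger_force: 20.0
```

Request:
step_arm:
  motion:
    - {"dp": [35, 10, 5], "twist": [0, 0, 0], "hand": -1}
    - {"dp": [49, 13, 15], "twist": [0, 0, 0], "hand": -1}
    - {"dp": [49, 13, 26], "twist": [0, 0, 0], "hand": -1}
    - {"dp": [49, 13, 26], "twist": [0, 0, 0], "hand": -1}
    - {"dp": [49, 13, 26], "twist": [0, 0, 0], "hand": -1}

```text
clock: 36.58
tool_pos: [0.4998, 0.1726, 0.2378]
eef_rot: [0.722, 0.691, -0.0, 0.0]
contact_force: [-0.2, 0.3, -1.4]
opening: 0.178
finger_force: 20.0
```

```bash
python3 - <<'E'
from h import *
plan((.53,.1725,.239,-2.4),(.593,.1725,.239,-2.4),(.593,.1725,.211,-2.4))
for n in ['top','scene']:
    s=snap(n); W=cloud(s)
    P=np.concatenate([p for k,p in comps(W,.08,.22,(.43,.545,.1,.24),8)]); print(n,desc(P), np.percentile(P[:,2],1).round(3))
E
```

```text
clock 36.58 tcp [0.4998 0.1726 0.2378] yang -2.5 op 0.178 ff 19.99980357242748 q7 -0.24 F [-0.2  0.3 -1.4]
dp [ 1.2 30.2 -1.2] twist [-0.     0.001 -0.002]
dp [ 2.6 62.9  0. ] twist [0. 0. 0.]
dp [ 0.  0. 28.] twist [0. 0. 0.]
top n278 med [0.5   0.147 0.121] mean [0.499 0.147 0.127] zmax 0.202 rect c(500,148) 41x70 a79 0.099
scene n477 med [0.502 0.156 0.125] mean [0.503 0.159 0.133] zmax 0.220 rect c(501,164) 74x83 a9 0.095
```

Request:
step_arm:
  motion:
    - {"dp": [1, 25, -1], "twist": [0, 0, 0], "hand": -1}
    - {"dp": [2, 48, -1], "twist": [0, 0, 0], "hand": -1}
    - {"dp": [3, 70, -1], "twist": [0, 0, 0], "hand": -1}
    - {"dp": [3, 88, -1], "twist": [0, 0, 0], "hand": -1}
    - {"dp": [3, 92, -1], "twist": [0, 0, 0], "hand": -1}

```text
clock: 37.3
tool_pos: [0.5929, 0.1729, 0.239]
eef_rot: [0.722, 0.692, 0.0, 0.0]
contact_force: [-0.1, -0.1, -0.8]
opening: 0.182
finger_force: 20.0
```

Request:
step_arm:
  motion:
    - {"dp": [0, 0, 0], "twist": [0, 0, 0], "hand": -1}
    - {"dp": [0, 0, 10], "twist": [0, 0, 0], "hand": -1}
    - {"dp": [0, 0, 20], "twist": [0, 0, 0], "hand": -1}
    - {"dp": [0, 0, 25], "twist": [0, 0, 0], "hand": -1}
    - {"dp": [0, 0, 25], "twist": [0, 0, 0], "hand": -1}

```text
clock: 37.92
tool_pos: [0.5915, 0.1737, 0.213]
eef_rot: [0.721, 0.693, -0.001, -0.0]
contact_force: [0.8, -0.1, -0.7]
opening: 0.177
finger_force: 20.0
```

```bash
python3 - <<'E'
from h import *
plan((.593,.1725,.2115,-2.4))
s=snap('scene'); W=cloud(s)
P=np.concatenate([p for k,p in comps(W,.05,.125,(.54,.64,.1,.24),8)]); print(desc(P), np.percentile(P[:,2],1).round(3))
cv2.imwrite('pics/hang.png',cv2.resize(s['pixels'][100:230,200:360,::-1],None,fx=4.5,fy=4.5,interpolation=cv2.INTER_CUBIC))
E
```

```text
clock 37.92 tcp [0.5915 0.1737 0.213 ] yang -2.3 op 0.177 ff 19.999779690988362 q7 -0.2 F [ 0.8 -0.1 -0.7]
dp [-1.1  1.6  1.5] twist [-0.001  0.     0.001]
n287 med [0.604 0.155 0.095] mean [0.6   0.16  0.094] zmax 0.123 rect c(592,165) 76x80 a3 0.07
```

View pics/hang.png

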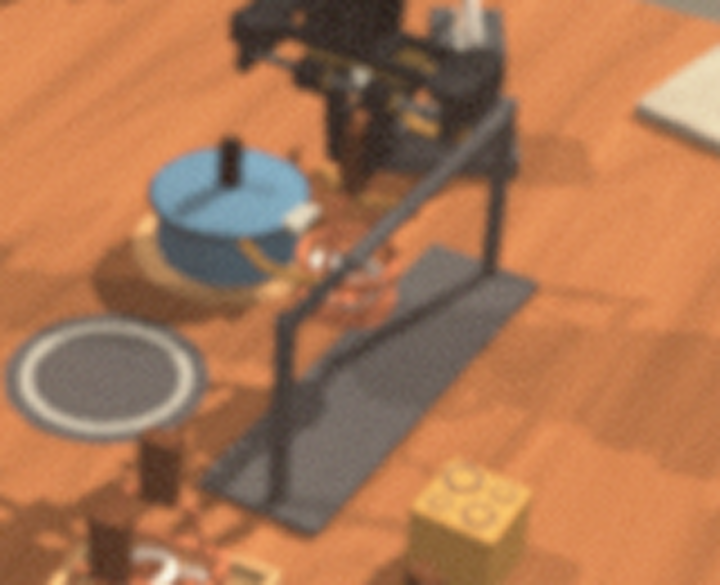

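The round basket's handle is at the middle hook and the pot stands on the cork at (235,215). I'll ease it down and release.

Request:
step_arm:
  motion:
    - {"dp": [0, 0, 2], "twist": [0, 0, 0], "hand": -1}
    - {"dp": [0, 0, 2], "twist": [0, 0, 0], "hand": -1}
    - {"dp": [0, 0, 2], "twist": [0, 0, 0], "hand": -0.5}
    - {"dp": [0, 0, 2], "twist": [0, 0, 0], "hand": -0.2}
    - {"dp": [0, 0, 2], "twist": [0, 0, 0], "hand": -0.2}

```text
clock: 38.6
tool_pos: [0.5921, 0.1738, 0.2119]
eef_rot: [0.721, 0.692, 0.0, 0.0]
contact_force: [-0.3, -1.2, 0.3]
opening: 0.401
finger_force: 0.0
```

Request:
step_arm:
  motion:
    - {"dp": [0, 0, 2], "twist": [0, 0, 0], "hand": -0.2}
    - {"dp": [0, 0, -20], "twist": [0, 0, 0], "hand": -0.2}
    - {"dp": [0, 0, -60], "twist": [0, 0, 0], "hand": -0.2}
    - {"dp": [0, 0, -80], "twist": [0, 0, 0], "hand": 0}
    - {"dp": [0, 0, -80], "twist": [0, 0, 0], "hand": 0}

```text
clock: 39.22
tool_pos: [0.5929, 0.1739, 0.2931]
eef_rot: [0.721, 0.692, 0.002, 0.001]
contact_force: [-0.1, -0.4, 0.2]
opening: 0.502
finger_force: 0.0
```

```bash
python3 - <<'E'
from h import *
plan((.437,-.214,.23,34))
check()
E
```

```text
clock 39.23 tcp [0.5929 0.1739 0.2931] yang -2.4 op 0.502 ff 0.0 q7 -0.23 F [-0.1 -0.4  0.2]
dp [-394.  -140.    62.1] twist [ 0.004 -0.    -0.634]
top traygrip n71 med [ 0.637 -0.283  0.161] mean [ 0.637 -0.284  0.157] zmax 0.168 rect c(637,-285) 26x15 a2
top traygrip n74 med [ 0.629 -0.203  0.161] mean [ 0.628 -0.203  0.158] zmax 0.168 rect c(628,-205) 25x17 a5
top traygrip n66 med [ 0.614 -0.124  0.16 ] mean [ 0.613 -0.125  0.158] zmax 0.167 rect c(614,-126) 25x16 a6
top hanging n26 med [0.592 0.159 0.223] mean [0.592 0.16  0.219] zmax 0.227 rect c(592,160) 8x16 a89
top roundgrip n80 med [ 0.438 -0.212  0.154] mean [ 0.438 -0.212  0.15 ] zmax 0.161 rect c(437,-213) 17x26 a35
scene traygrip n105 med [ 0.616 -0.135  0.151] mean [ 0.616 -0.133  0.148] zmax 0.163 rect c(614,-132) 27x22 a13
scene traygrip n111 med [ 0.63  -0.214  0.152] mean [ 0.63  -0.212  0.15 ] zmax 0.163 rect c(628,-210) 27x20 a10
scene traygrip n120 med [ 0.639 -0.295  0.152] mean [ 0.638 -0.293  0.149] zmax 0.162 rect c(637,-291) 17x28 a89
scene hanging n67 med [0.595 0.163 0.213] mean [0.594 0.165 0.211] zmax 0.222 rect c(593,169) 30x17 a88
scene knob n33 med [0.436 0.256 0.098] mean [0.435 0.256 0.097] zmax 0.107 rect c(434,258) 15x22 a31
scene knob n18 med [0.558 0.176 0.107] mean [0.557 0.175 0.103] zmax 0.113 rect c(557,172) 5x38 a2
scene roundgrip n84 med [ 0.439 -0.223  0.145] mean [ 0.438 -0.221  0.142] zmax 0.156 rect c(435,-217) 15x35 a35
```

Request:
step_arm:
  motion:
    - {"dp": [-58, -20, 0], "twist": [0, 0, -0.12], "hand": 0}
    - {"dp": [-116, -40, 0], "twist": [0, 0, -0.24], "hand": 0}
    - {"dp": [-174, -60, 0], "twist": [0, 0, -0.36], "hand": 0}
    - {"dp": [-232, -80, 0], "twist": [0, 0, -0.48], "hand": 0}
    - {"dp": [-280, -100, 0], "twist": [0, 0, -0.63], "hand": 0}

```text
clock: 39.95
tool_pos: [0.4787, -0.1041, 0.2905]
eef_rot: [0.47, 0.883, -0.001, -0.001]
contact_force: [0.0, 0.0, -0.1]
opening: 0.502
finger_force: 0.0
```

```bash
python3 - <<'E'
from h import *
plan((.437,-.213,.22,34.5))
E
```

```text
clock 39.95 tcp [ 0.4787 -0.1041  0.2905] yang 33.9 op 0.502 ff 0.0 q7 0.74 F [ 0.   0.  -0.1]
dp [-67.1 -95.3  70.6] twist [-0.002 -0.001 -0.01 ]
```

Request:
step_arm:
  motion:
    - {"dp": [-30, -42, 20], "twist": [0, 0, 0], "hand": 0}
    - {"dp": [-55, -78, 45], "twist": [0, 0, 0], "hand": 0}
    - {"dp": [-67, -95, 70], "twist": [0, 0, 0], "hand": 0}
    - {"dp": [-67, -95, 70], "twist": [0, 0, 0], "hand": 0}
    - {"dp": [-67, -95, 70], "twist": [0, 0, 0], "hand": 0}

```text
clock: 40.58
tool_pos: [0.4394, -0.2091, 0.2217]
eef_rot: [0.471, 0.882, 0.001, -0.0]
contact_force: [0.4, 0.5, 0.6]
opening: 0.501
finger_force: 0.0
```

```bash
python3 - <<'E'
from h import *
plan((.437,-.213,.144,34.5))
s=snap('scene'); W=cloud(s)
for k,P in comps(W,.12,.17,(.3,.52,-.35,.05),12): print(desc(P))
E
```

```text
clock 40.58 tcp [ 0.4394 -0.2091  0.2217] yang 33.8 op 0.501 ff 0.0 q7 0.96 F [0.4 0.5 0.6]
dp [-1.9 -4.2 77.7] twist [ 0.001 -0.001 -0.012]
n83 med [ 0.439 -0.223  0.145] mean [ 0.439 -0.221  0.142] zmax 0.157 rect c(436,-218) 17x30 a32
```

Request:
step_arm:
  motion:
    - {"dp": [-2, -4, 35], "twist": [0, 0, -0.01], "hand": 0}
    - {"dp": [-2, -4, 65], "twist": [0, 0, -0.01], "hand": 0}
    - {"dp": [-2, -4, 78], "twist": [0, 0, -0.01], "hand": 0}
    - {"dp": [-2, -4, 78], "twist": [0, 0, -0.01], "hand": 0}
    - {"dp": [-2, -4, 78], "twist": [0, 0, -0.01], "hand": -0.5}
  force: 20

```text
clock: 41.25
tool_pos: [0.4375, -0.2142, 0.1447]
eef_rot: [0.467, 0.884, 0.0, 0.001]
contact_force: [0.0, 0.1, 1.0]
opening: 0.413
finger_force: 0.0
```

Request:
step_arm:
  motion:
    - {"dp": [0, 0, 0], "twist": [0, 0, 0], "hand": -1}
    - {"dp": [0, 0, 0], "twist": [0, 0, 0], "hand": -1}
    - {"dp": [0, 0, 0], "twist": [0, 0, 0], "hand": -1}
    - {"dp": [0, 0, 0], "twist": [0, 0, 0], "hand": -1}
  force: 20

```text
clock: 41.75
tool_pos: [0.4366, -0.2147, 0.1441]
eef_rot: [0.467, 0.884, -0.0, 0.0]
contact_force: [-0.9, -1.0, 5.6]
opening: 0.184
finger_force: 20.0
```

Request:
step_arm:
  motion:
    - {"dp": [0, 0, -20], "twist": [0, 0, 0], "hand": -1}
    - {"dp": [0, 0, -60], "twist": [0, 0, 0.1], "hand": -1}
    - {"dp": [0, 0, -100], "twist": [0, 0, 0.28], "hand": -1}
    - {"dp": [0, 0, -120], "twist": [0, 0, 0.46], "hand": -1}
    - {"dp": [0, 0, -120], "twist": [0, 0, 0.64], "hand": -1}

```text
clock: 42.38
tool_pos: [0.4373, -0.2144, 0.265]
eef_rot: [0.723, 0.69, 0.001, 0.001]
contact_force: [-0.1, 0.8, -1.6]
opening: 0.176
finger_force: 19.9
```

```bash
python3 - <<'E'
from h import *
plan((.497,.068,.26,-2.4))
s=snap('scene'); W=cloud(s)
P=np.concatenate([p for k,p in comps(W,.1,.24,(.34,.53,-.28,-.15),8)]); print(desc(P), np.percentile(P[:,2],1).round(3))
E
```

```text
clock 42.38 tcp [ 0.4373 -0.2144  0.265 ] yang -2.7 op 0.176 ff 19.949735238187714 q7 0.52 F [-0.1  0.8 -1.6]
dp [284.9  46.5   5. ] twist [ 0.003  0.001 -0.005]
n700 med [ 0.44  -0.223  0.149] mean [ 0.441 -0.219  0.155] zmax 0.238 rect c(438,-216) 76x79 a70 0.121
```

Request:
step_arm:
  motion:
    - {"dp": [50, 8, 0], "twist": [0, 0, 0], "hand": -1}
    - {"dp": [105, 17, 0], "twist": [0, 0, 0], "hand": -1}
    - {"dp": [160, 26, 0], "twist": [0, 0, 0], "hand": -1}
    - {"dp": [210, 34, 0], "twist": [0, 0, 0], "hand": -1}
    - {"dp": [255, 42, 0], "twist": [0, 0, 0], "hand": -1}

```text
clock: 43.05
tool_pos: [0.4886, 0.041, 0.2631]
eef_rot: [0.72, 0.694, -0.0, -0.001]
contact_force: [0.4, 0.3, -1.5]
opening: 0.179
finger_force: 20.0
```

Request:
step_arm:
  motion:
    - {"dp": [25, 3, 5], "twist": [0, 0, 0], "hand": -1}
    - {"dp": [30, 5, 15], "twist": [0, 0, 0], "hand": -1}
    - {"dp": [30, 5, 25], "twist": [0, 0, 0], "hand": -1}
    - {"dp": [30, 5, 25], "twist": [0, 0, 0], "hand": -1}
    - {"dp": [30, 5, 25], "twist": [0, 0, 0], "hand": -1}

```text
clock: 43.68
tool_pos: [0.4952, 0.0671, 0.2387]
eef_rot: [0.722, 0.692, -0.0, 0.0]
contact_force: [0.4, 0.6, -1.8]
opening: 0.173
finger_force: 20.0
```

```bash
python3 - <<'E'
from h import *
plan((.589,.0665,.239,-2.4),(.589,.0665,.211,-2.4))
s=snap('scene'); W=cloud(s)
P=np.concatenate([p for k,p in comps(W,.08,.22,(.43,.545,.0,.13),8)]); print(desc(P), np.percentile(P[:,2],1).round(3))
E
```

```text
clock 43.67 tcp [0.4952 0.0671 0.2387] yang -2.5 op 0.173 ff 19.999556075781584 q7 -0.01 F [ 0.4  0.6 -1.8]
dp [ 3.4 93.8 -0.3] twist [-0.     0.    -0.001]
dp [ 0.  0. 28.] twist [0. 0. 0.]
n538 med [0.497 0.053 0.125] mean [0.499 0.056 0.133] zmax 0.220 rect c(497,62) 81x78 a82 0.096
```

Request:
step_arm:
  motion:
    - {"dp": [1, 25, 0], "twist": [0, 0, 0], "hand": -1}
    - {"dp": [2, 48, 0], "twist": [0, 0, 0], "hand": -1}
    - {"dp": [3, 70, 0], "twist": [0, 0, 0], "hand": -1}
    - {"dp": [3, 88, 0], "twist": [0, 0, 0], "hand": -1}
    - {"dp": [3, 93, 0], "twist": [0, 0, 0], "hand": -1}

```text
clock: 44.35
tool_pos: [0.5892, 0.0671, 0.2389]
eef_rot: [0.722, 0.692, 0.0, 0.0]
contact_force: [-0.5, -0.3, -1.6]
opening: 0.181
finger_force: 20.0
```

Request:
step_arm:
  motion:
    - {"dp": [0, 0, 0], "twist": [0, 0, 0], "hand": -1}
    - {"dp": [0, 0, 10], "twist": [0, 0, 0], "hand": -1}
    - {"dp": [0, 0, 20], "twist": [0, 0, 0], "hand": -1}
    - {"dp": [0, 0, 26], "twist": [0, 0, 0], "hand": -1}
    - {"dp": [0, 0, 26], "twist": [0, 0, 0], "hand": -1}

```text
clock: 44.98
tool_pos: [0.5879, 0.0677, 0.2122]
eef_rot: [0.721, 0.692, -0.0, -0.0]
contact_force: [0.7, 0.1, -1.9]
opening: 0.18
finger_force: 20.0
```

```bash
python3 - <<'E'
from h import *
plan((.589,.0665,.211,-2.4))
s=snap('scene'); W=cloud(s)
P=np.concatenate([p for k,p in comps(W,.05,.125,(.54,.64,.0,.115),8)]); print(desc(P), np.percentile(P[:,2],1).round(3))
E
```

```text
clock 44.98 tcp [0.5879 0.0677 0.2122] yang -2.3 op 0.18 ff 19.99961187131703 q7 0.01 F [ 0.7  0.1 -1.9]
dp [-1.2  1.2  1.1] twist [-0.001  0.     0.001]
n394 med [0.593 0.045 0.093] mean [0.595 0.048 0.093] zmax 0.124 rect c(591,50) 76x111 a9 0.059
```

Request:
step_arm:
  motion:
    - {"dp": [0, 0, 2], "twist": [0, 0, 0], "hand": -1}
    - {"dp": [0, 0, 2], "twist": [0, 0, 0], "hand": -1}
    - {"dp": [0, 0, 2], "twist": [0, 0, 0], "hand": -0.5}
    - {"dp": [0, 0, 2], "twist": [0, 0, 0], "hand": -0.2}
    - {"dp": [0, 0, 2], "twist": [0, 0, 0], "hand": -0.2}

```text
clock: 45.65
tool_pos: [0.5883, 0.0677, 0.2106]
eef_rot: [0.721, 0.692, 0.0, -0.0]
contact_force: [-0.5, -0.2, -0.2]
opening: 0.399
finger_force: 0.0
```

Request:
step_arm:
  motion:
    - {"dp": [0, 0, 2], "twist": [0, 0, 0], "hand": -0.2}
    - {"dp": [0, 0, -20], "twist": [0, 0, 0], "hand": -0.2}
    - {"dp": [0, 0, -60], "twist": [0, 0, 0], "hand": -0.2}
    - {"dp": [0, 0, -90], "twist": [0, 0, 0], "hand": 0}
    - {"dp": [0, 0, -90], "twist": [0, 0, 0], "hand": 0}

```text
clock: 46.28
tool_pos: [0.5897, 0.0676, 0.3029]
eef_rot: [0.721, 0.692, 0.002, 0.001]
contact_force: [0.2, -0.1, -0.6]
opening: 0.499
finger_force: 0.0
```

Request:
step_arm:
  motion:
    - {"dp": [-50, -40, 0], "twist": [0, 0, 0], "hand": 0}
    - {"dp": [-100, -80, 0], "twist": [0, 0, 0], "hand": 0}
    - {"dp": [-150, -120, 0], "twist": [0, 0, 0], "hand": 0}
    - {"dp": [-190, -140, 0], "twist": [0, 0, 0], "hand": 0}
    - {"dp": [-190, -140, 0], "twist": [0, 0, 0], "hand": 0}

```text
clock: 46.9
tool_pos: [0.4376, -0.1197, 0.3001]
eef_rot: [0.724, 0.69, -0.001, -0.001]
contact_force: [-0.2, 0.4, 0.7]
opening: 0.504
finger_force: 0.0
```

```bash
python3 - <<'E'
from h import *
plan((.42,-.12,.30,-2.4))
check()
s=snap('scene','fin.png')
s2=snap('top','fint.png')
cv2.imwrite('pics/fin2.png',np.vstack([cv2.resize(s['pixels'][90:310,110:350,::-1],(390,357)),cv2.resize(s2['pixels'][110:270,130:430,::-1],(390,208))]))
E
```

```text
clock 46.9 tcp [ 0.4376 -0.1197  0.3001] yang -2.8 op 0.504 ff 0.0 q7 0.33 F [-0.2  0.4  0.7]
dp [ -1.2 -17.6   0.2] twist [-0.003  0.001 -0.007]
top traygrip n72 med [ 0.637 -0.283  0.16 ] mean [ 0.637 -0.284  0.156] zmax 0.168 rect c(638,-286) 26x16 a3
top traygrip n73 med [ 0.629 -0.203  0.16 ] mean [ 0.628 -0.204  0.158] zmax 0.167 rect c(628,-205) 26x16 a6
top traygrip n67 med [ 0.614 -0.124  0.161] mean [ 0.613 -0.125  0.158] zmax 0.167 rect c(613,-126) 25x16 a7
top hanging n71 med [0.592 0.167 0.223] mean [0.592 0.168 0.221] zmax 0.228 rect c(592,168) 16x25 a0
top hanging n72 med [0.589 0.071 0.223] mean [0.589 0.071 0.221] zmax 0.227 rect c(589,71) 16x26 a2
top knob n23 med [0.559 0.174 0.113] mean [0.558 0.174 0.112] zmax 0.116 rect c(557,175) 6x32 a1
top knob n35 med [0.556 0.066 0.113] mean [0.556 0.066 0.112] zmax 0.118 rect c(555,66) 9x45 a1
top knob n51 med [0.435 0.263 0.106] mean [0.435 0.263 0.104] zmax 0.111 rect c(435,264) 20x20 a9
scene traygrip n104 med [ 0.616 -0.136  0.15 ] mean [ 0.616 -0.133  0.148] zmax 0.162 rect c(614,-131) 27x19 a8
scene traygrip n111 med [ 0.631 -0.214  0.15 ] mean [ 0.63  -0.212  0.149] zmax 0.161 rect c(628,-208) 20x27 a90
scene traygrip n119 med [ 0.639 -0.295  0.151] mean [ 0.639 -0.293  0.149] zmax 0.163 rect c(636,-289) 28x21 a14
scene hanging n71 med [0.596 0.16  0.213] mean [0.595 0.164 0.211] zmax 0.222 rect c(593,168) 33x18 a90
scene hanging n76 med [0.592 0.061 0.214] mean [0.591 0.063 0.212] zmax 0.223 rect c(589,67) 31x18 a79
scene knob n34 med [0.437 0.255 0.097] mean [0.435 0.256 0.097] zmax 0.108 rect c(433,260) 15x28 a31
scene knob n16 med [0.557 0.176 0.102] mean [0.558 0.176 0.102] zmax 0.110 rect c(558,176) 5x25 a1
scene knob n28 med [0.556 0.068 0.107] mean [0.556 0.067 0.104] zmax 0.113 rect c(555,63) 37x10 a88
```

View pics/fin2.png

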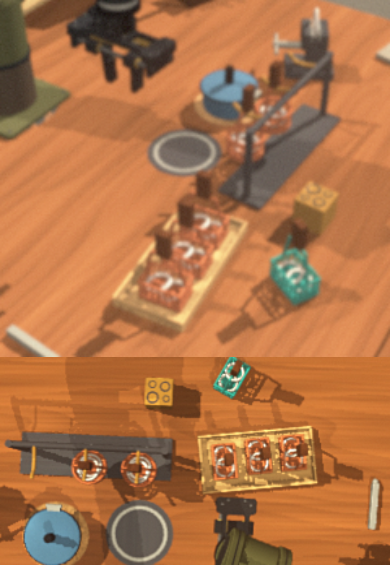

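The scene shows three rectangular baskets upright in the tray (around (185,255)), two rounds hanging on separate hooks (about (245,140) and (272,110)), and the pot on the cork at (230,93). The gripper is clear of everything. I'll wait half a second and hand in.

Request:
step_arm:
  motion:
    - {"dp": [0, 0, 0], "twist": [0, 0, 0], "hand": 0}
    - {"dp": [0, 0, 0], "twist": [0, 0, 0], "hand": 0}
    - {"dp": [0, 0, 0], "twist": [0, 0, 0], "hand": 0}
    - {"dp": [0, 0, 0], "twist": [0, 0, 0], "hand": 0}

```text
clock: 47.6
tool_pos: [0.4407, -0.1163, 0.3007]
eef_rot: [0.721, 0.693, 0.0, 0.0]
contact_force: [-0.6, -0.3, 0.2]
opening: 0.503
finger_force: 0.0
```

```bash
python3 -c "
from h import *
print(r.finish_job())"
```

```text
the job is handed in; nothing more can be done
None
```

I handed the job in at about 48 s, with no verdict returned; the last pictures show the pot on the cork rest, all three rectangular baskets upright in the tray, and both round baskets on their own hooks (one had been knocked aside mid-run and was regrasped).

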